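Load the imaging chamber, shut it and crank it locked

TASK

Load the green imaging chamber: keeping the blue slide box level, set it down (do not drop it) flat in the middle of the chamber, label up, with its long side parallel to the lid's hinge. Then shut the lid fully, and after that wind the crank clockwise, once round until its stop, so that the red bar locks the lid. Leave the lens can, the tape roll and the tip rack where they are.

Things in the scene. Friction and masses are not known exactly. Their poses are not given: they have to be found in the camera images.
- slide_box: Blue plastic slide box with a white label on top, 100 long (its x) x 56 wide (its y) x 36 mm high, about 0.18 kg, loose on the bench. Origin: centre of its underside. Grip it across the 56 mm.
- chamber: Sage-green open-topped steel chamber, fixed, 170 (x) x 200 (y) x 70 mm high, walls and floor 6 mm. Origin: centre of its underside; x points from its front to the lid's hinge, y along the hinge. Against its -y side stands a drive housing, 120 (x) x 150 (y) x 70 mm high, with the crank; beside the chamber a guide for the red bar rises to 100 mm.
- chamber_in (a point): Centre of the chamber's inner floor (6 mm above the bench), axes as the chamber's.
- lid (a joint): Angle of the green lid, rad: 0 shut, 1.57 standing upright. The lid is a plate 170 x 200 x 8 mm (0.3 kg) hinged on the chamber's far (+x) rim; its stiff hinge stays where it is left.
- lid_hinge (a point): Middle of the hinge line, at the chamber's far rim, on the underside of the lid; the hinge line runs along its y. Its frame turns with the lid: x points out of the lid away from its free edge, z out of the lid's outer face.
- lid_handle (a point): Middle of the lid's steel bar handle: a round bar 11 mm thick, 100 mm long along the hinge direction, standing 35 mm off the outer face (29 mm clear gap), 30 mm from the free edge, 140 mm from the hinge line. Axes as lid_hinge. With the lid up it faces away from the robot; with the lid shut it is on top, at the front.
- crank (a joint): Angle of the crank, rad, growing clockwise seen from above: 0 to 0.3 at the start (unlocked), stop at 6.6 (locked, a little over one turn). It takes about 2 N at the knob. It drives the red bar, which slides out 35 mm over the lid's edge.
- crank_axis (a point): Point on the crank's upright axis, at the height to grip the knob (139 mm over the bench). Axes as the chamber's.
- crank_knob (a point): Red upright crank knob, 22 mm thick, 42 mm high, turning freely on its pin, 50 mm from the crank's axis. This point is on its axis, 25 mm above its lower end and 17 mm below its top. The steel crank arm lies just under the knob.
- lens_can: Bystander: silver lens can with a black cap, 54 mm thick, 75 mm high. Origin: centre of its underside.
- tape_roll: Bystander: white tape roll lying flat, 100 mm across, 24 mm high. Origin: centre of its underside.
- tip_rack: Bystander: white and orange tip rack 85 (x) x 120 (y) x 60 mm high. Origin: centre of its underside.
Things that resemble listed ones, but are neither listed nor needed, are in the scene too. Of the things that look like the slide_box, the largest one is meant.

How it is judged:
By the outcome, as a careful person would: the job done as asked, in the order asked, and still so for the second after the job is handed in, with the robot touching nothing.
It also fails if it takes over 72 s, if anything falls off the work surface, if the arm or the gripper's body presses on something with over 40 N, if the wrist force passes 120 N, or if a joint passes its speed limit or range.

ROBOT

A 7-joint arm with a two-finger parallel gripper is mounted at the origin on the work surface. World frame = base frame: x ahead of the robot, y to its left, z up, the work surface at z = 0. Lengths are in m, angles in rad, forces in N, time in s.
With the tool pointing down it reaches from about 0.4 to 0.85 m from the base axis. Payload 10.4 kg.
Tool frame: the origin (TCP) lies on the centre line of the jaws, within the pads' length; the fingertips stand 17 mm ahead of it and the grasp point (between the pads) lies 2 mm behind it (manip.tcp_to_tips is the distance from the TCP to the fingertips, in m); z points along the fingers, x is the direction in which the jaws open and shut, and the axes are right-handed (so a half turn about z gives the same grasp; the last joint's range is limited). The gripper opens to 85 mm and grips with 20 to 120 N. Pads are 22 mm wide; open, the fingers measure 114 mm over their backs; the gripper's body (76 mm by 85 mm) begins 54 mm behind the grasp point. The pads swing forward as they close: fully open they stand 13 mm farther back than shut.
Start: joints at [-1.269, 0.332, -0.065, 1.46, 0.022, 1.35, -0.088], TCP at [0.199, 0.592, 0.248] pointing down, gripper open.
Joint ranges: [-2.6, 2.6], [-0.5, 2.12], [-1.47, 1.34], [0.16, 2.42], [-1.27, 4.41], [0.06, 2.06], [-2.6, 2.6]. Speed limits (rad/s): [2.22, 2.22, 2.79, 2.79, 3.14, 3.14, 3.14].

INTERFACE

Orientations are given as a unit quaternion [x, y, z, w].
In Python, from workcell import manip gives the robot as it stands.
- The arm moves only by the shell command python3 -m pendant 'ROWS' [FORCE]. ROWS is JSON, a list of rows, each a list of 3 entries, a list of its own where there are three numbers: the shift along the world's x, y, z in cm, then the turn, a rotation vector about the world's x, y, z in degrees, then the closure in counts, from 0 (fully open) to 255 (shut). A call has 1 to 12 rows; each row shifts and turns the pose as measured when the row begins; what a row does not reach is not made up. A row lasts 1/8 s, in which the tool goes at most 62.5 mm and 10.7 degrees, less where a joint would pass 70% of its speed; a pose out of reach is approached as far as the arm can. A call is refused whole if a number of a shift passes 6.25 or a number of a turn 10.7, either way. A call with a gripper value outside its range is refused whole. The fingers move at their own pace and stop on an object; FORCE is the grip in N (left out, the last holds). Time passes only in rows, so rows that do not move let the fingers close. It gives the time, the measured TCP pose, the force and the opening at its end, in the units of the state.
- manip.get_obs(): the state, without advancing time (a new reading comes with each control period).
- manip.camera(name): name is "scene" or "side" or "wrist"; returns a dict with "pixels" (384x512x3 uint8, red, green, blue), "range_z" (384x512 float32, m along the optical axis (not along the pixel's ray), 0 where there is no reading), "K" (3x3 intrinsics, pixels), "origin" and "rotation" of the camera in the world; the wrist camera has in their place "hand_eye" (4x4, takes a point from camera to tool coordinates, whose origin is the TCP and whose axes are the tool frame's). Camera axes: x right, y down, z forward; pixel columns grow to the right and rows downward; lengths in m; the calibration is good to about 2 mm. A picture is of the moment at which its call begins: read the wrist's pose just before it.
- manip.hand_in(): hands the job in, once; it reports no verdict.
The state is a dict: "clock": time; "joint_pos": joint angles; "joint_velocities": joint speeds; "tau": joint torques, N m; "position": TCP position; "ee_rot": TCP orientation; "ft_force": force on the tool from outside, world axes, zero at the start; "torque": the same for the moment, N m; "grip_width": opening from 0.0 (shut) to 1.0 (fully open).
Only numpy, scipy, OpenCV 4.12 (cv2) and the standard library are available. Lean on these libraries where they do the work, as an engineer would, in place of code of your own. Each camera call takes 0.05 s, during which the arm holds its last target.

## Working session

There is one attempt and no reset: what is moved stays moved. The work goes in short steps, Python scripts to look and compute and a shell command to move; the robot and the scene stay as the last step left them, time stands still between calls to the robot, and variables do not carry over. Pictures are saved under pics/ and viewed, and the job is handed in when it is done.

```bash
mkdir -p pics; ls
python3 - <<'E'
from workcell import manip
import cv2
o=manip.get_obs();print(o)
for n in ["scene","side","wrist"]:
    c=manip.camera(n)
    cv2.imwrite(f"pics/{n}0.png",c["pixels"][:,:,::-1])
    print(n,c["K"],c.get("origin"),c.get("rotation"),c.get("hand_eye"))
E
```

```text
pics
{'clock': 0.0, 'joint_pos': array([-1.26859788,  0.33288146, -0.06470036,  1.46095173,  0.02158803,
        1.34989078, -0.08852284]), 'joint_velocities': array([-0.00142947,  0.00176291,  0.00090404, -0.00028366,  0.00269547,
        0.00070873,  0.00199034]), 'tau': array([-3.61949487e-04, -6.25439501e+01,  4.91047371e-02, -3.91619897e+01,
        1.63028785e-02,  9.74088121e-03,  2.39856348e-05]), 'position': array([0.19933607, 0.59198654, 0.24750495]), 'ee_rot': array([ 8.12133243e-01,  5.83471575e-01, -5.66825212e-04,  4.40993866e-04]), 'ft_force': array([-0.86443842, -0.38918533,  0.23594503]), 'torque': array([ 0.03493534, -0.02171293,  0.01974865]), 'grip_width': 0.998573622345116}
scene [[372.92034936   0.         258.207628  ]
 [  0.         372.92034936 193.2097997 ]
 [  0.           0.           1.        ]] [1.0376709  0.07391901 0.7387567 ] [ 0.67991963  0.65122194 -0.235197   -0.24145734] None
side [[427.57470403   0.         259.95081994]
 [  0.         427.57470403 186.30313247]
 [  0.           0.           1.        ]] [ 0.4867007  -0.77632407  0.75525629] [ 0.89281138 -0.0310406   0.00694857 -0.44930618] None
wrist [[313.98654519   0.         253.72512361]
 [  0.         313.98654519 191.6250962 ]
 [  0.           0.           1.        ]] None None [[ 9.99999942e-01 -2.42023885e-04 -2.39795159e-04 -1.08281015e-04]
 [ 2.97221536e-04  9.63762768e-01  2.66760640e-01 -6.70708408e-02]
 [ 1.66543199e-04 -2.66760696e-01  9.63762784e-01 -1.25349448e-01]
 [ 0.00000000e+00  0.00000000e+00  0.00000000e+00  1.00000000e+00]]
```

View pics/scene0.png

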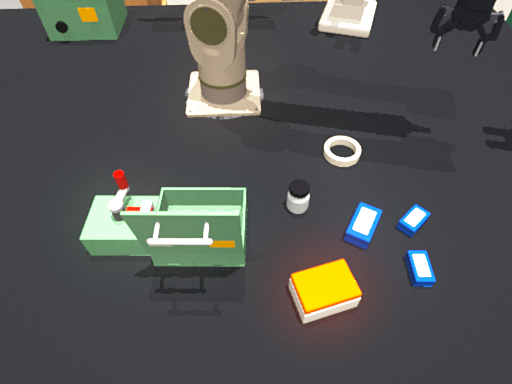

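View pics/side0.png

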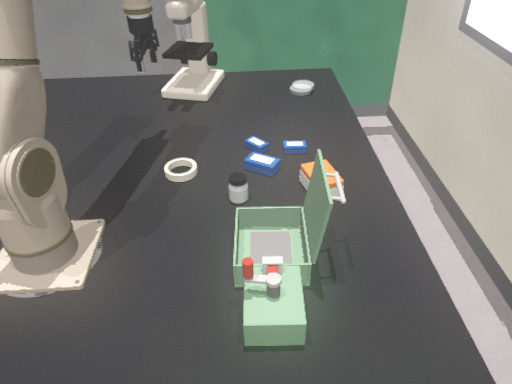

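View pics/wrist0.png

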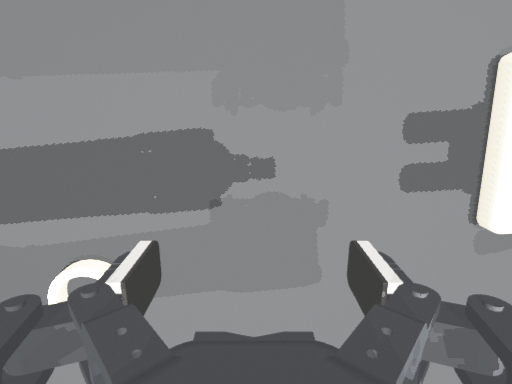

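The scene view shows the chamber at about (200,225) with its lid upright, and the crank knob at (120,178). The largest blue box is at (363,224), with two smaller ones at (414,219) and (421,268). The lens can is at (298,197), the tape roll at (342,151) and the tip rack at (325,290). The side view agrees: knob at (248,268), box at (262,163).

```bash
cat > h.py <<'E'
import numpy as np, cv2
from scipy.spatial.transform import Rotation as R
from workcell import manip
def cam(n):
    o=manip.get_obs(); c=manip.camera(n)
    if n=="wrist":
        Rt=R.from_quat(o["ee_rot"]).as_matrix(); H=c["hand_eye"]
        c["Rm"]=Rt@H[:3,:3]; c["o"]=o["position"]+Rt@H[:3,3]
    else:
        r=np.array(c["rotation"]); c["Rm"]=R.from_quat(r).as_matrix() if r.size==4 else r; c["o"]=np.array(c["origin"])
    c["hsv"]=cv2.cvtColor(c["pixels"],cv2.COLOR_RGB2HSV)
    return c
def ray(c,uv):
    d=c["Rm"]@np.linalg.inv(c["K"])@np.array([uv[0],uv[1],1.]); return d
def onz(c,uv,z):
    d=ray(c,uv); return c["o"]+d*(z-c["o"][2])/d[2]
def cloud(c):
    v,u=np.mgrid[:384,:512]; z=c["range_z"]
    p=np.stack([u,v,np.ones_like(u)],-1)@np.linalg.inv(c["K"]).T*z[...,None]
    return p@c["Rm"].T+c["o"]
def tri(c1,a,c2,b):
    d1=ray(c1,a);d2=ray(c2,b);d1/=np.linalg.norm(d1);d2/=np.linalg.norm(d2)
    A=np.stack([d1,-d2],1); t=np.linalg.lstsq(A,c2["o"]-c1["o"],rcond=None)[0]
    p=c1["o"]+d1*t[0];q=c2["o"]+d2*t[1]; return (p+q)/2,np.linalg.norm(p-q)
def proj(c,p):
    q=c["Rm"].T@(np.array(p)-c["o"]); return (c["K"]@(q/q[2]))[:2]
def blobs(m,amin=20):
    n,l,s,ce=cv2.connectedComponentsWithStats(m.astype(np.uint8))
    return [(s[i],ce[i],l==i) for i in range(1,n) if s[i][4]>=amin]
E
python3 - <<'E'
from h import *
for n in ["scene","side"]:
    c=cam(n);h=c["hsv"];P=cloud(c)
    big=cv2.resize(c["pixels"][:,:,::-1],None,fx=1,fy=1)
    x0,y0=(70,130) if n=="scene" else (200,110)
    crop=c["pixels"][y0:y0+200,x0:x0+260][:,:,::-1]
    cv2.imwrite(f"pics/{n}1.png",cv2.resize(crop,None,fx=3,fy=3,interpolation=cv2.INTER_CUBIC))
    for nm,m in dict(blue=(h[...,0]>100)&(h[...,0]<125)&(h[...,1]>120)&(h[...,2]>60),red=((h[...,0]<5)|(h[...,0]>175))&(h[...,1]>180)&(h[...,2]>80),
        white=(h[...,1]<40)&(h[...,2]>180),green=(h[...,0]>50)&(h[...,0]<80)&(h[...,1]>50)).items():
        for s,ce,mm in blobs(m,40):
            q=P[mm&(c["range_z"]>0)]
            if len(q): print(n,nm,s,ce.round(1),np.percentile(q,[2,50,98],axis=0).round(3).tolist())
E
```

```text
scene blue [344 202  39  47 683] [361.4 227.7] [[0.482, 0.288, -0.001], [0.581, 0.322, 0.035], [0.608, 0.378, 0.038]]
scene blue [396 204  35  33 391] [411.6 222.1] [[0.49, 0.418, -0.001], [0.557, 0.443, 0.024], [0.581, 0.502, 0.029]]
scene blue [404 250  32  37 542] [418.8 270.6] [[0.615, 0.41, -0.001], [0.681, 0.419, 0.023], [0.705, 0.466, 0.029]]
scene red [113 170  15  19 183] [120.2 178.8] [[0.335, -0.29, -0.001], [0.498, -0.202, 0.145], [0.503, -0.194, 0.157]]
scene white [  0   0  23   9 186] [9.9 4.1] [[-1.65, -1.591, -0.424], [-1.625, -1.506, -0.393], [-1.603, -1.435, -0.361]]
scene white [167   0  28   5 120] [178.9   1.8] [[-1.732, -0.463, -0.463], [-1.717, -0.385, -0.443], [0.045, -0.057, 0.316]]
scene white [ 320    0   57   36 1229] [348.8  17.2] [[-0.566, 0.382, 0.017], [-0.416, 0.489, 0.038], [-0.33, 0.613, 0.042]]
scene white [493   0  19  21 234] [503.3   6.9] [[-1.735, 0.654, -0.614], [-1.716, 2.004, -0.527], [0.222, 2.07, 0.347]]
scene white [246  71  17  26 284] [253.2  82.9] [[-0.106, 0.077, -0.001], [-0.036, 0.098, 0.011], [0.029, 0.12, 0.014]]
scene white [187
[... 4171 characters left out ...]
 57] [238.  188.9] [[0.452, 0.163, 0.043], [0.473, 0.169, 0.047], [0.496, 0.18, 0.053]]
side white [ 233  206   79  120 5377] [273.3 272.6] [[0.466, -0.286, 0.003], [0.546, -0.159, 0.068], [0.625, 0.051, 0.113]]
side white [  0 210  10  10  95] [  4.3 214.7] [[-0.02, -0.073, 0.179], [-0.009, -0.069, 0.189], [0.003, -0.061, 0.197]]
side white [ 71 220  27  11 120] [ 80.9 223.3] [[0.032, 0.078, 0.008], [0.053, 0.102, 0.011], [0.092, 0.113, 0.014]]
side white [   0  225  103   67 2092] [ 46.  272.7] [[-0.103, -0.115, 0.008], [0.032, -0.08, 0.011], [0.113, 0.053, 0.014]]
side green [  204     0   203   105 15075] [311.8  39.7] [[0.35, 2.054, -0.593], [1.029, 2.075, -0.153], [1.573, 2.096, 0.08]]
```

View pics/scene1.png

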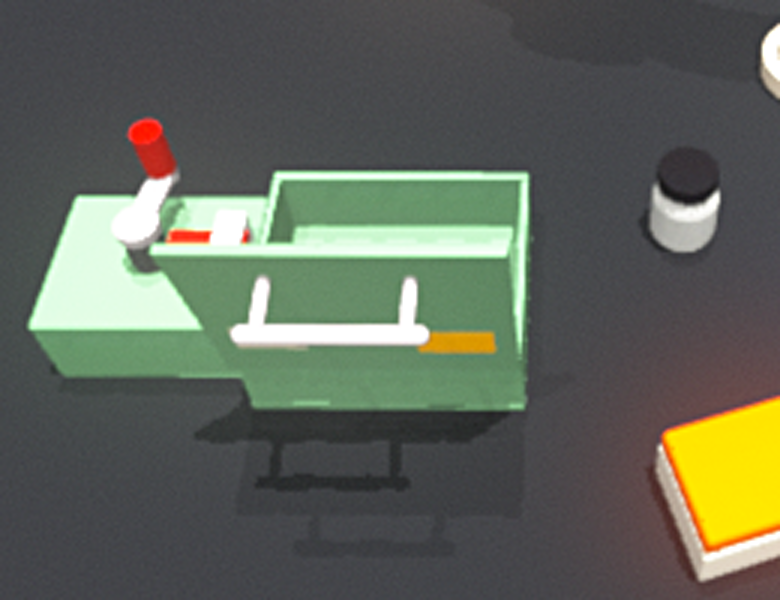

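View pics/side1.png

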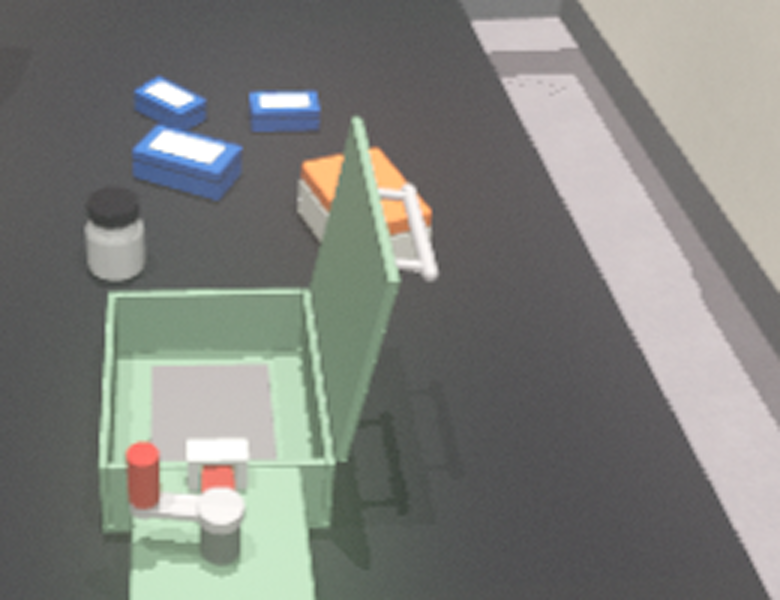

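Run:
```python
from h import *
S={n:cam(n) for n in["scene","side"]}
for n,c in S.items():
    h=c["hsv"];P=cloud(c)
    blue=(h[...,0]>100)&(h[...,0]<125)&(h[...,1]>120)&(h[...,2]>60)
    top=(P[...,2]>0.030)&(P[...,2]<0.042)&(P[...,0]>.46)&(P[...,0]<.64)&(P[...,1]>.26)&(P[...,1]<.40)
    r=cv2.minAreaRect(P[top][:,:2].astype(np.float32)*1000);print(n,"box top",r,top.sum(),np.median(P[top][:,2]))
    lab=top&(h[...,1]<60)&(h[...,2]>150)
    r=cv2.minAreaRect(P[lab][:,:2].astype(np.float32)*1000);print(n,"label",r)
    # chamber rim points z 0.066-0.074
    m=(P[...,2]>0.066)&(P[...,2]<0.073)&(P[...,0]>.42)&(P[...,0]<.68)&(P[...,1]>-.34)&(P[...,1]<.09)
    q=P[m][:,:2].astype(np.float32)*1000
    print(n,"rim+housing",cv2.minAreaRect(q),np.percentile(q,[1,99],axis=0))
    m=(P[...,2]>0.10)&(P[...,2]<0.236)&(P[...,0]>.6)&(P[...,0]<.67)&(P[...,1]>-.2)&(P[...,1]<.09)
    q=P[m]; ce=q.mean(0); print(n,"lid plane",ce,np.linalg.svd(q-ce,full_matrices=False)[2][2],np.percentile(q,[1,99],axis=0).round(4).tolist())
    red=((h[...,0]<5)|(h[...,0]>175))&(h[...,1]>180)&(h[...,2]>80)&(P[...,2]>.108)
    q=P[red];print(n,"knob",np.percentile(q,[1,50,99],axis=0).round(4).tolist(), [ (b[0].tolist(),b[1].round(1)) for b in blobs(red)])
```

```text
scene box top ((554.3218994140625, 333.6498107910156), (55.83226776123047, 103.14959716796875), 59.016292572021484) 890 0.035971612953250076
scene label ((550.7526245117188, 334.534423828125), (36.101558685302734, 75.5238037109375), 58.95290756225586)
scene rim+housing ((550.0194091796875, -113.71817016601562), (349.4933776855469, 179.24151611328125), 87.28987884521484) [[ 464.23894806 -287.02002258]
 [ 644.10993042   61.47256889]]
scene lid plane [ 0.65845793 -0.04232381  0.18026697] [ 0.98811174 -0.04997038 -0.14538964] [[0.6433, -0.1418, 0.1016], [0.6692, 0.054, 0.2357]]
scene knob [[0.4833, -0.2122, 0.1199], [0.4987, -0.2014, 0.1462], [0.5032, -0.1934, 0.1576]] [([114, 170, 14, 19, 174], array([120.4, 179.2]))]
side box top ((548.44921875, 331.6890869140625), (61.74314498901367, 99.75310516357422), 60.4071159362793) 357 0.035372616164047965
side label ((550.4393920898438, 335.900634765625), (40.818519592285156, 70.93942260742188), 60.05336380004883)
side rim+housing ((544.779296875, -114.52236938476562), (355.261962890625, 174.6931610107422), 89.0868911743164) [[ 460.10756348 -28
[... 173 characters left out ...]
05, 0.2357]]Traceback (most recent call last):
  File "<stdin>", line 17, in <module>
    return _quantile_unchecked(
        a, q, axis, out, overwrite_input, method, keepdims, weights)
    return _ureduce(a,
                    func=_quantile_ureduce_func,
    ...<5 lines>...
                    overwrite_input=overwrite_input,
                    method=method)
    r = func(a, **kwargs)
    result = _quantile(arr,
                       quantiles=q,
    ...<2 lines>...
                       out=out,
                       weights=wgt)
    slices_having_nans = np.isnan(arr[-1, ...])
                                  ~~~^^^^^^^^^
IndexError: index -1 is out of bounds for axis 0 with size 0
```

The crops show the chamber front towards the robot, yawed by about −2.5°. The lid leans slightly back past upright, and its bar handle is on the far side at (330,335) in the scene crop. The crank is on the housing with the knob towards the robot. Next I move over the slide box for a wrist view.

```bash
python3 -m pendant '[[[4.4,-3.2,0],[0,0,-1.5],0],[[4.4,-3.2,0],[0,0,-1.5],0],[[4.4,-3.2,0],[0,0,-1.5],0],[[4.4,-3.2,0],[0,0,-1.5],0],[[4.4,-3.2,0],[0,0,-1.5],0],[[4.4,-3.2,0],[0,0,-1.5],0],[[4.4,-3.2,0],[0,0,-1.5],0],[[4.2,-3.2,0],[0,0,-1.5],0],[[0,0,0],[0,0,0],0]]'
cat > boxm.py <<'E'
from h import *
import sys
o=manip.get_obs(); print(o["clock"],o["position"].round(4),R.from_quat(o["ee_rot"]).as_matrix()[:,0].round(4),R.from_quat(o["ee_rot"]).as_matrix()[:,2].round(3),o["ft_force"].round(1))
c=cam("wrist");cv2.imwrite("pics/%s.png"%sys.argv[1],c["pixels"][:,:,::-1])
h=c["hsv"];P=cloud(c)
blue=(h[...,0]>100)&(h[...,0]<125)&(h[...,1]>120)&(h[...,2]>60)
print("z blue/label",np.percentile(P[blue][:,2],[5,50,90,99]).round(4))
for s,ce,mm in blobs(blue,200):
    cn=max(cv2.findContours(mm.astype(np.uint8),cv2.RETR_EXTERNAL,cv2.CHAIN_APPROX_NONE)[0],key=len)
    r=cv2.minAreaRect(np.array([onz(c,p[0],.036)[:2] for p in cn],np.float32)*1000);print("blue at z.036",s,r)
    q=P[mm]; t=q[q[:,2]>.03]; print(len(t)); 
    if len(t)>50: print(" top by depth",cv2.minAreaRect((t[:,:2]*1000).astype(np.float32)))
w=(h[...,1]<50)&(h[...,2]>170)&(P[...,2]>.02)&(P[...,2]<.05)
for s,ce,mm in blobs(w,200):
    cn=max(cv2.findContours(mm.astype(np.uint8),cv2.RETR_EXTERNAL,cv2.CHAIN_APPROX_NONE)[0],key=len)
    print("label",s,ce.round(1),cv2.minAreaRect(np.array([onz(c,p[0],.036)[:2] for p in cn],np.float32)*1000))
E
python3 boxm.py w1
```

```text
clock: 1.48
position: [0.5573, 0.3257, 0.2482]
ee_rot: [0.87, 0.494, 0.0, 0.0]
ft_force: [-1.6, 0.2, 0.5]
grip_width: 0.998
1.475 [0.5573 0.3257 0.2482] [5.124e-01 8.588e-01 4.000e-04] [ 0.001  0.    -1.   ] [-1.6  0.2  0.5]
z blue/label [0.008  0.0269 0.0362 0.0372]
blue at z.036 [ 319   49   65   81 1875] ((537.8759155273438, 452.2563171386719), (44.863372802734375, 71.92052459716797), 41.77839660644531)
7
blue at z.036 [ 231  113   54   91 2541] ((551.2073364257812, 333.9009094238281), (55.819435119628906, 98.49248504638672), 59.05439758300781)
2501
 top by depth ((547.9774780273438, 335.5921630859375), (55.807865142822266, 108.00955200195312), 58.9998893737793)
blue at z.036 [ 346  161   62   72 1573] ((656.7800903320312, 428.07464599609375), (43.8739128112793, 79.11398315429688), 87.31940460205078)
5
label [ 333   62   41   57 1274] [353.1  89.7] ((539.697509765625, 454.4698791503906), (24.980918884277344, 51.071231842041016), 41.775978088378906)
label [ 242  128   32   64 2016] [257.4 159.3] ((552.0169067382812, 333.92779541015625), (34.10725021362305, 69.33606719970703), 58.58860397338867)
label [362 176  38  47 995] [380.6 199. ] ((661.1624755859375, 429.9697570800781), (25.42624282836914, 51.36628341674805), 87.24933624267578)
label [187 261 113  69 992] [247.3 289.8] ((679.5140991210938, 227.53884887695312), (144.058349609375, 77.60676574707031), 70.45103454589844)
```

View pics/w1.png

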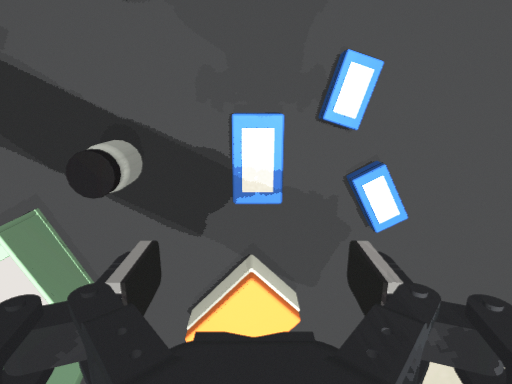

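The box is centred in the wrist view at (258,159), at about (0.5515, 0.3338) and yaw 59°. It measures 56×98.5 mm with its top at 36 mm, which matches the text. Now I descend.

```bash
python3 -m pendant '[[[-0.6,0.8,-3],[0,0,0],0],[[0,0,-5],[0,0,0],0],[[0,0,-5],[0,0,0],0],[[0,0,-3],[0,0,0],0],[[0,0,0],[0,0,0],0]]'
python3 - <<'E'
from h import *
for n in ["scene","side"]:
    c=cam(n);u,v=proj(c,[.5515,.3338,.036]).astype(int);a=c["pixels"][max(v-60,0):v+60,u-75:u+75][:,:,::-1]
    cv2.imwrite(f"pics/a_{n}.png",cv2.resize(a,None,fx=4,fy=4))
E
python3 boxm.py w2
```

```text
clock: 2.15
position: [0.5435, 0.3436, 0.0851]
ee_rot: [0.866, 0.5, 0.001, -0.003]
ft_force: [1.0, 0.7, 0.2]
grip_width: 1.0
2.25 [0.5454 0.3444 0.0882] [0.5006 0.8656 0.0098] [ 0.003  0.01  -1.   ] [-0.3 -0.4  1.1]
z blue/label [0.0073 0.0269 0.0361 0.0371]
blue at z.036 [ 348   42  128  143 6598] ((534.931640625, 449.73516845703125), (46.560428619384766, 69.58059692382812), 41.80310821533203)
25
blue at z.036 [ 196  149   96  158 8105] ((549.3849487304688, 335.1895446777344), (55.275821685791016, 102.79548645019531), 59.013946533203125)
7542
 top by depth ((539.849853515625, 340.60638427734375), (55.98454284667969, 127.820068359375), 59.1226921081543)
blue at z.036 [ 390  228   93   68 2790] ((634.5938720703125, 427.4145202636719), (43.434749603271484, 57.5105094909668), 87.27970123291016)
42
label [ 379   65   78  101 3984] [417.  114.8] ((538.1723022460938, 453.1102294921875), (24.232036590576172, 49.587745666503906), 41.77143096923828)
label [ 214  182   59  107 5964] [242.9 234.3] ((551.8914794921875, 333.574462890625), (34.273170471191406, 70.04360961914062), 59.211509704589844)
label [ 422  260   50   45 1324] [448.6 282.9] ((648.7164916992188, 429.5921630859375), (24.416950225830078, 33.69038772583008), 87.40174865722656)
```

View pics/w2.png

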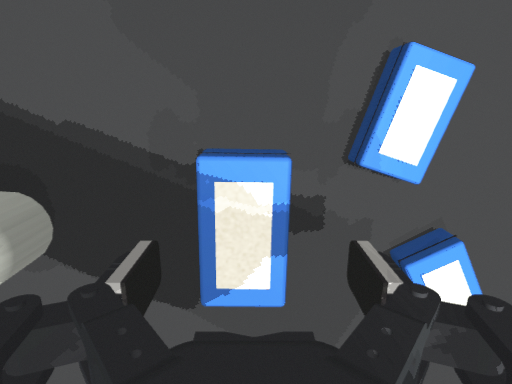

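```bash
cat > d.py <<'E'
# usage d.py x y z yaw(deg of tool x): prints remaining shift cm and turn deg for tool pointing down
from h import *
import sys
x,y,z,a=map(float,sys.argv[1:5]); o=manip.get_obs()
a=np.radians(a);X=np.array([np.cos(a),np.sin(a),0]);Z=np.array([0,0,-1.]);T=np.stack([X,np.cross(Z,X),Z],1)
rv=(R.from_matrix(T)*R.from_quat(o["ee_rot"]).inv()).as_rotvec(degrees=True)
print("t",round(o["clock"],2),"pos",o["position"].round(4),"shift",((np.array([x,y,z])-o["position"])*100).round(2),"turn",rv.round(2),"F",o["ft_force"].round(1),"w",round(o["grip_width"],3),"qd",abs(o["joint_velocities"]).max().round(3))
E
python3 d.py .5518 .3336 .024 59.1
python3 -m pendant '[[[0.6,-1.1,0],[-0.6,0.2,-0.8],0],[[0,0,0],[0,0,0],0]]'
python3 d.py .5518 .3336 .024 59.1
```

```text
t 2.3 pos [0.5461 0.3443 0.089 ] shift [ 0.57 -1.07 -6.5 ] turn [-0.6   0.23 -0.82] F [0.1 0.5 0.5] w 1.001 qd 0.011
clock: 2.55
position: [0.554, 0.3331, 0.0922]
ee_rot: [0.87, 0.493, 0.002, 0.0]
ft_force: [0.7, -0.0, 0.3]
grip_width: 1.002
t 2.55 pos [0.554  0.3331 0.0922] shift [-0.22  0.05 -6.82] turn [-0.1   0.24  0.06] F [ 0.7 -0.   0.3] w 1.002 qd 0.018
```

```bash
python3 -m pendant '[[[-0.2,0,-3],[-0.1,0.2,0],0],[[0,0,-2.5],[0,0,0],0],[[0,0,0],[0,0,0],0]]'
python3 d.py .5518 .3336 .024 59.1
```

```text
clock: 2.92
position: [0.5539, 0.3335, 0.039]
ee_rot: [0.87, 0.492, 0.003, -0.0]
ft_force: [0.2, 0.1, 0.6]
grip_width: 0.997
t 2.92 pos [0.5539 0.3335 0.039 ] shift [-0.21  0.01 -1.5 ] turn [-0.16  0.26  0.13] F [0.2 0.1 0.6] w 0.997 qd 0.032
```

```bash
python3 -m pendant '[[[-0.2,0,-1.4],[-0.1,0.3,0.1],0],[[0,0,0],[0,0,0],0]]'
python3 d.py .5518 .3336 .024 59.1
python3 - <<'E'
from h import *
c=cam("wrist");cv2.imwrite("pics/w3.png",c["pixels"][:,:,::-1])
E
```

```text
clock: 3.18
position: [0.5527, 0.3341, 0.0262]
ee_rot: [0.87, 0.493, 0.001, -0.001]
ft_force: [0.1, -0.4, -0.7]
grip_width: 0.997
t 3.17 pos [0.5527 0.3341 0.0262] shift [-0.09 -0.05 -0.22] turn [-0.14  0.05  0.04] F [ 0.1 -0.4 -0.7] w 0.997 qd 0.03
```

View pics/w3.png

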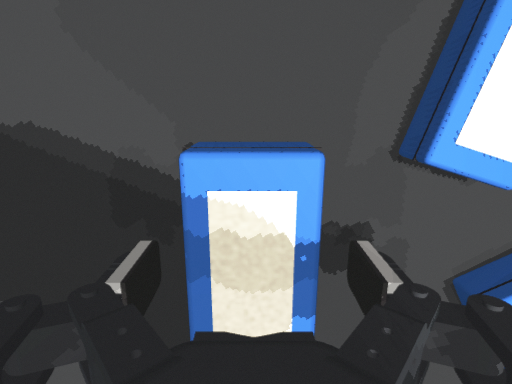

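The wrist view shows the box centred between the pads, with box edges at u=180 and 324 and pads at 155 and 352. I close with 40 N.

```bash
python3 -m pendant '[[[0,0,-0.2],[0,0,0],100],[[0,0,0],[0,0,0],255],[[0,0,0],[0,0,0],255],[[0,0,0],[0,0,0],255],[[0,0,0],[0,0,0],255]]' 40
python3 d.py .5518 .3336 .024 59.1
```

```text
clock: 3.85
position: [0.5539, 0.3347, 0.0263]
ee_rot: [0.87, 0.493, 0.003, -0.001]
ft_force: [1.0, 0.5, -1.7]
grip_width: 0.648
t 3.85 pos [0.5539 0.3347 0.0263] shift [-0.21 -0.11 -0.23] turn [-0.24  0.2   0.05] F [ 1.   0.5 -1.7] w 0.648 qd 0.002
```

```bash
python3 -m pendant '[[[0,0,2],[0,0,0],255],[[0,0,5],[0,0,0],255],[[0,0,5],[0,0,0],255],[[0,0,4],[0,0,0],255],[[0,0,0],[0,0,0],255]]' 
python3 d.py .5518 .3336 .2 59.1
python3 - <<'E'
from h import *
for n in ["scene","side"]:
    c=cam(n);P=cloud(c);X,Y,Z=P[...,0],P[...,1],P[...,2]
    rim=(Z>.067)&(Z<.0725)
    fr=rim&(X>.44)&(X<.485)&(Y>-.125)&(Y<.045)
    q=P[fr]; print(n,"front rim n",len(q),"x,y-slope",np.polyfit(q[:,1],q[:,0],1).round(4),"xr",np.percentile(q[:,0],[2,50,98]).round(4),"z",np.median(q[:,2]).round(4))
    lf=rim&(Y>.03)&(Y<.075)&(X>.48)&(X<.61)
    q=P[lf]; print(n," +y rim",len(q),np.polyfit(q[:,0],q[:,1],1).round(4),np.percentile(q[:,1],[2,50,98]).round(4))
    ip=(Z>.03)&(Z<.064)&(Y>-.13)&(Y<.05)
    for nm,m in dict(frontOut=ip&(X>.44)&(X<.475),innerfront=ip&(X>.44)&(X<.49), backout=ip&(X>.61)&(X<.66)).items():
        q=P[m]
        if len(q)>30: print(n,nm,len(q),np.polyfit(q[:,1],q[:,0],1).round(4),np.percentile(q[:,0],[5,50,95]).round(4))
    ip=(Z>.03)&(Z<.064)&(X>.48)&(X<.62)
    for nm,m in dict(plusy=ip&(Y>.03)&(Y<.08),minusy=ip&(Y>-.155)&(Y<-.12)).items():
        q=P[m]
        if len(q)>30: print(n,nm,len(q),np.polyfit(q[:,0],q[:,1],1).round(4),np.percentile(q[:,1],[5,50,95]).round(4))
    h=c["hsv"]; fl=(Z>.003)&(Z<.010)&(X>.46)&(X<.64)&(Y>-.14)&(Y<.06); q=P[fl]; print(n,"floor z",np.median(q[:,2]).round(4),np.percentile(q[:,:2],[1,99],axis=0).round(4).tolist())
    g=fl&(h[...,1]<40); q=P[g]
    if len(q)>50: print("grey pad",cv2.minAreaRect((q[:,:2]*1000).astype(np.float32)))
    ho=rim&(Y<-.15)&(Y>-.32)&(X>.44)&(X<.66); q=P[ho];print("housing top",cv2.minAreaRect((q[:,:2]*1000).astype(np.float32)))
E
```

```text
clock: 4.47
position: [0.5534, 0.3339, 0.1969]
ee_rot: [0.87, 0.493, 0.004, -0.001]
ft_force: [0.2, -0.1, -3.3]
grip_width: 0.651
t 4.47 pos [0.5534 0.3339 0.1969] shift [-0.16 -0.03  0.31] turn [-0.33  0.34  0.08] F [ 0.2 -0.1 -3.3] w 0.651 qd 0.045
scene front rim n 165 x,y-slope [0.0477 0.4702] xr [0.4623 0.4682 0.4749] z 0.0691
scene  +y rim 125 [-0.0478  0.0844] [0.0538 0.0583 0.0623]
scene frontOut 659 [0.0479 0.4719] [0.4654 0.4699 0.4742]
scene innerfront 694 [0.0392 0.4719] [0.4654 0.4701 0.475 ]
scene backout 543 [0.051  0.6362] [0.6299 0.6339 0.6385]
scene plusy 43 [-0.0513  0.0892] [0.0577 0.0607 0.0643]
scene minusy 58 [-0.0485 -0.1065] [-0.1317 -0.1306 -0.1298]
scene floor z 0.0059 [[0.4658, -0.1336], [0.6382, 0.0531]]
grey pad ((483.87066650390625, -40.72357940673828), (172.43443298339844, 9.660743713378906), 87.13198852539062)
housing top ((540.7190551757812, -220.84051513671875), (135.04391479492188, 122.2033462524414), 86.51773071289062)
side front rim n 120 x,y-slope [0.0533 0.465 ] xr [0.4577 0.4629 0.4691] z 0.0688
side  +y rim 86 [-0.0721  0.0953] [0.05   0.0563 0.0628]
side frontOut 48 [0.0503 0.4678] [0.4631 0.4664 0.4686]
side innerfront 48 [0.0503 0.4678] [0.4631 0.4664 0.4686]
side backout 117 [0.0239 0.6242] [0.619 0.624 0.628]
side plusy 549 [-0.0517  0.0828] [0.0503 0.0543 0.0586]
side minusy 88 [ 0.0238 -0.1569] [-0.1444 -0.1426 -0.1404]
side floor z 0.0058 [[0.4675, -0.0756], [0.6247, 0.057]]
grey pad ((547.1404418945312, -10.101737976074219), (131.7157440185547, 157.14344787597656), 86.69557189941406)
housing top ((535.9369506835938, -219.68536376953125), (144.11328125, 119.29641723632812), 87.6235122680664)
```

```bash
python3 -m pendant '[[[0,-3,0.2],[0,0,-5],255],[[0,-4.9,0],[0,0,-8],255],[[0,-4.9,0],[0,0,-8],255],[[0,-4.9,0],[0,0,-8],255],[[0,-4.9,0],[0,0,-8],255],[[0,-4.9,0],[0,0,-8],255],[[0,-4.9,0],[0,0,-8],255],[[0,-3,0],[0,0,-5],255],[[0,-1,0],[0,0,-2],255],[[0,0,0],[0,0,0],255]]' 
python3 d.py .547 -.039 .2 -2.8
```

```text
clock: 5.82
position: [0.5417, -0.0408, 0.1817]
ee_rot: [1.0, -0.023, -0.009, -0.002]
ft_force: [-0.2, 0.1, -2.2]
grip_width: 0.647
t 5.83 pos [ 0.5417 -0.0408  0.1817] shift [0.53 0.18 1.83] turn [-0.24 -1.07 -0.16] F [-0.2  0.1 -2.2] w 0.647 qd 0.015
```

```bash
python3 -m pendant '[[[0.5,0.2,0],[-0.2,-1.1,-0.2],255],[[0,0,0],[0,0,0],255]]' 
python3 d.py .547 -.039 .18 -2.8
python3 - <<'E'
from h import *
c=cam("wrist");cv2.imwrite("pics/w4.png",c["pixels"][:,:,::-1])
P=cloud(c);X,Y,Z=P[...,0],P[...,1],P[...,2]
np.save("/tmp/w4.npy",P)
rim=(Z>.060)&(Z<.078)
v,u=np.where(rim); print(len(u),np.median(Z[rim]))
E
```

```text
clock: 6.08
position: [0.5474, -0.0351, 0.1813]
ee_rot: [1.0, -0.022, 0.001, -0.001]
ft_force: [0.5, 0.4, -2.1]
grip_width: 0.647
t 6.08 pos [ 0.5474 -0.0351  0.1813] shift [-0.04 -0.39 -0.13] turn [-0.08  0.08 -0.32] F [ 0.5  0.4 -2.1] w 0.647 qd 0.01
7390 0.06926451202050256
```

View pics/w4.png

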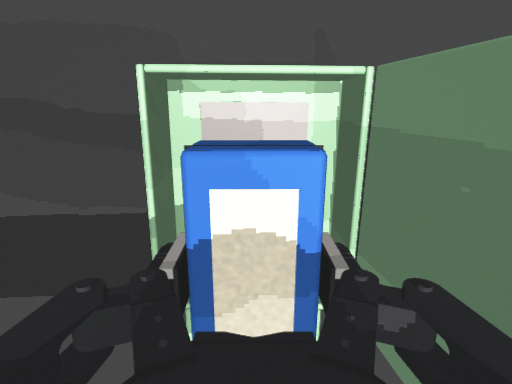

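The wrist view shows the held box over the chamber. The +y rim runs from (140,67) to (373,68), and the front and rear rims are on the left and right. The box (183–325) is roughly between them. I'll measure the rim.

Run:
```python
from h import *
o=manip.get_obs();print(o["position"].round(4))
c=cam("wrist");P=cloud(c)
X,Y,Z=P[...,0],P[...,1],P[...,2]
rim=(Z>.0665)&(Z<.0725)
b=[x for x in blobs(rim,100)]
for s,ce,m in b: print(s,ce.round())
m=rim
f=m&(X<.49)&(X>.44)&(Y<.045)&(Y>-.05);k=m&(X>.6)&(X<.65)&(Y<.045)&(Y>-.05);t=m&(Y>.045)&(Y<.075)&(X>.48)&(X<.61)
for nm,q in dict(front=P[f],back=P[k]).items(): print(nm,len(q),np.polyfit(q[:,1],q[:,0],1).round(4),np.percentile(q[:,0],[2,50,98]).round(4),np.median(q[:,2]))
q=P[t];print("top",len(q),np.polyfit(q[:,0],q[:,1],1).round(4))
g=c["hsv"]; 
for uv in [(140,67),(373,68)]: print(onz(c,uv,.07).round(4))
# per-row outer/inner edges using saturation of green brightness at z=.07
fl=(Z>.003)&(Z<.009)&(g[...,1]<40)&(Y<.07); print("grey pad",[ (s.tolist(),[onz(c,p,.006).round(4)[:2].tolist() for p in [(s[0],s[1]),(s[0]+s[2],s[1])]]) for s,ce,_ in blobs(fl,300)])
# two-view height check: rim +y corner from scene and wrist via depth
bl=(g[...,0]>100)&(g[...,0]<125)&(g[...,1]>120)&(g[...,2]>50)&(Z>.1)
q=P[bl&(Z>.17)]; print("held box top z",np.percentile(P[bl][:,2],[5,50,95]).round(4))
lab=(g[...,1]<60)&(Z>.15)&(Z<.22)&(g[...,2]>120)
for s,ce,mm in blobs(lab,1000): print("label",s,np.percentile(P[mm],[2,50,98],axis=0).round(4).tolist(), cv2.minAreaRect((P[mm][:,:2]*1000).astype(np.float32)))
```

```text
[ 0.5472 -0.0352  0.1813]
[ 136   64  239  196 5151] [254. 122.]
[185 301   7  40 151] [188. 320.]
[316 302   7  39 118] [318. 319.]
front 1033 [0.0523 0.4681] [0.4635 0.4681 0.472 ] 0.06932362435263667
back 1128 [0.0531 0.6312] [0.6267 0.631  0.6364] 0.06937515837989627
top 1677 [-0.0509  0.0849]
[0.4717 0.0613 0.07  ]
[0.6358 0.0534 0.07  ]
grey pad [([181, 91, 159, 51, 6491], [[0.4849, 0.0472], [0.6299, 0.0409]])]
held box top z [0.1846 0.1906 0.1917]
label [ 452   35   60  116 2877] [[0.6481, 0.012, 0.1509], [0.6508, 0.0322, 0.1654], [0.6529, 0.0532, 0.1793]] ((650.5588989257812, 32.41018295288086), (44.1998405456543, 6.520414352416992), 88.89857482910156)
label [  209   189    90   148 12102] [[0.5314, -0.0622, 0.1901], [0.5478, -0.0278, 0.1913], [0.5644, 0.0003, 0.1925]] ((547.7913208007812, -32.149925231933594), (67.22698974609375, 34.51153564453125), 87.58877563476562)
```

Wrist depth puts the chamber centre at about (0.5475, −0.040) with yaw −2.9°. The scene and side averages give (0.547, −0.039), so they agree. I align, then descend.

```bash
python3 -m pendant '[[[0,-0.55,-2],[0,0,-0.4],255],[[0,0,-4],[0,0,0],255],[[0,0,-2.5],[0,0,0],255],[[0,0,0],[0,0,0],255]]' 
python3 d.py .547 -.041 .0323 -2.9
```

```text
clock: 6.68
position: [0.5479, -0.0392, 0.0951]
ee_rot: [1.0, -0.023, 0.001, -0.001]
ft_force: [1.0, -0.1, -2.3]
grip_width: 0.648
t 6.67 pos [ 0.5479 -0.0392  0.0951] shift [-0.09 -0.18 -6.28] turn [-0.12  0.16 -0.21] F [ 1.  -0.1 -2.3] w 0.648 qd 0.026
```

```bash
python3 -m pendant '[[[-0.1,-0.2,-2],[-0.1,0.1,-0.2],255],[[0,0,-2],[0,0,0],255],[[0,0,-1],[0,0,0],255],[[0,0,0],[0,0,0],255]]' 
python3 d.py .547 -.041 .0323 -2.9
python3 - <<'E'
from h import *
c=cam("wrist");cv2.imwrite("pics/w5.png",c["pixels"][:,:,::-1])
E
```

```text
clock: 7.18
position: [0.55, -0.0401, 0.0487]
ee_rot: [1.0, -0.024, 0.003, -0.001]
ft_force: [0.2, 0.2, -2.3]
grip_width: 0.648
t 7.17 pos [ 0.55   -0.0401  0.0487] shift [-0.3  -0.09 -1.64] turn [-0.08  0.39 -0.14] F [ 0.2  0.2 -2.3] w 0.648 qd 0.015
```

View pics/w5.png

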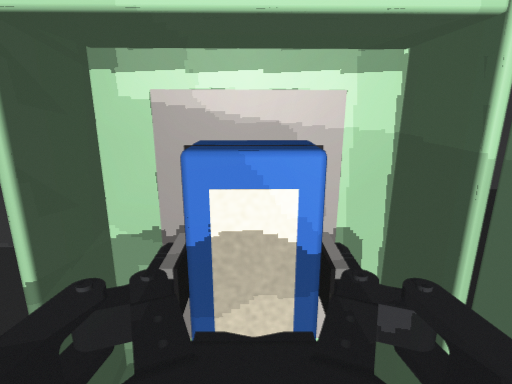

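The box is descending inside the chamber over the grey floor pad (151–347 px), with the box at 181–325. It sits about 3 mm too far in +x, so I correct that and lower.

```bash
python3 -m pendant '[[[-0.3,-0.1,-0.5],[-0.1,0.4,-0.1],255],[[0,0,-0.5],[0,0,0],255],[[0,0,0],[0,0,0],255]]' 
python3 d.py .547 -.041 .0323 -2.9
```

```text
clock: 7.6
position: [0.5481, -0.0411, 0.0402]
ee_rot: [1.0, -0.025, 0.001, -0.0]
ft_force: [-0.6, 0.0, -1.8]
grip_width: 0.65
t 7.6 pos [ 0.5481 -0.0411  0.0402] shift [-0.11  0.01 -0.79] turn [-0.    0.15 -0.03] F [-0.6  0.  -1.8] w 0.65 qd 0.007
```

```bash
python3 -m pendant '[[[-0.1,0,-0.4],[0,0.1,0],255],[[0,0,-0.2],[0,0,0],255],[[0,0,0],[0,0,0],255]]' 
python3 d.py .547 -.041 .0323 -2.9
```

```text
clock: 7.98
position: [0.5471, -0.0411, 0.0338]
ee_rot: [1.0, -0.025, 0.0, -0.0]
ft_force: [-0.2, 0.2, -2.3]
grip_width: 0.644
t 7.97 pos [ 0.5471 -0.0411  0.0338] shift [-0.01  0.01 -0.15] turn [-0.    0.04 -0.03] F [-0.2  0.2 -2.3] w 0.644 qd 0.002
```

```bash
python3 -m pendant '[[[0,0,-0.15],[0,0,0],255],[[0,0,0],[0,0,0],255]]' 
python3 d.py .547 -.041 .0323 -2.9
```

```text
clock: 8.22
position: [0.5473, -0.0411, 0.0324]
ee_rot: [1.0, -0.025, 0.001, -0.0]
ft_force: [0.1, 1.3, -3.0]
grip_width: 0.647
t 8.22 pos [ 0.5473 -0.0411  0.0324] shift [-0.03  0.01 -0.01] turn [-0.    0.06 -0.03] F [ 0.1  1.3 -3. ] w 0.647 qd 0.002
```

```bash
python3 -m pendant '[[[0,0,-0.1],[0,0,0],255],[[0,0,0],[0,0,0],255]]' 
python3 d.py .547 -.041 .0323 -2.9;python3 -m pendant '[[[0,0,-0.1],[0,0,0],255],[[0,0,0],[0,0,0],255]]' 
python3 d.py .547 -.041 .0323 -2.9
```

```text
clock: 8.48
position: [0.5475, -0.0412, 0.0325]
ee_rot: [1.0, -0.025, 0.001, -0.0]
ft_force: [-0.5, 0.4, -2.3]
grip_width: 0.65
t 8.47 pos [ 0.5475 -0.0412  0.0325] shift [-0.05  0.02 -0.02] turn [-0.04  0.08 -0.02] F [-0.5  0.4 -2.3] w 0.65 qd 0.006
clock: 8.72
position: [0.5477, -0.0412, 0.0324]
ee_rot: [1.0, -0.025, 0.001, -0.001]
ft_force: [-0.6, 0.4, -2.3]
grip_width: 0.653
t 8.72 pos [ 0.5477 -0.0412  0.0324] shift [-0.07  0.02 -0.01] turn [-0.07  0.1  -0.01] F [-0.6  0.4 -2.3] w 0.653 qd 0.001
```

```bash
python3 -m pendant '[[[0,0,-0.25],[0,0,0],255],[[0,0,-0.1],[0,0,0],255]]' 
python3 d.py .547 -.041 .0323 -2.9
```

```text
clock: 8.98
position: [0.5479, -0.0412, 0.0321]
ee_rot: [1.0, -0.025, 0.001, -0.002]
ft_force: [-5.2, 1.1, 8.1]
grip_width: 0.652
t 8.97 pos [ 0.5479 -0.0412  0.0321] shift [-0.09  0.02  0.02] turn [-0.19  0.08  0.01] F [-5.2  1.1  8.1] w 0.652 qd 0.007
```

Fz rose from −2.3 to +8 N at z=0.0321, where 0.0323 was expected, so the box is on the floor. Release.

```bash
python3 -m pendant '[[[0,0,0.1],[0,0,0],80],[[0,0,0],[0,0,0],50],[[0,0,0],[0,0,0],50],[[0,0,0],[0,0,0],50]]' 
python3 d.py .547 -.041 .0323 -2.9
```

```text
clock: 9.48
position: [0.5483, -0.0411, 0.033]
ee_rot: [1.0, -0.025, 0.001, -0.002]
ft_force: [0.5, 0.4, 0.2]
grip_width: 0.805
t 9.47 pos [ 0.5483 -0.0411  0.033 ] shift [-0.13  0.01 -0.07] turn [-0.18  0.13  0.  ] F [0.5 0.4 0.2] w 0.805 qd 0.003
```

Opening is 68 mm. I rise straight up and look.

```bash
python3 -m pendant '[[[0,0,2],[0,0,0],50],[[0,0,5],[0,0,0],50],[[0,0,5],[0,0,0],50],[[0,0,5],[0,0,0],50],[[0,0,3],[0,0,0],50],[[0,0,0],[0,0,0],50]]' 
python3 d.py .547 -.041 .0323 -2.9
python3 - <<'E'
from h import *
c=cam("wrist");cv2.imwrite("pics/w6.png",c["pixels"][:,:,::-1])
P=cloud(c);X,Y,Z=P[...,0],P[...,1],P[...,2];g=c["hsv"]
rim=(Z>.0665)&(Z<.0725)
m=rim
f=m&(X<.49)&(X>.44)&(Y<.045)&(Y>-.12);k=m&(X>.6)&(X<.65)&(Y<.045)&(Y>-.12);t=m&(Y>.045)&(Y<.075)&(X>.48)&(X<.61);b=m&(Y<-.125)&(Y>-.145)&(X>.48)&(X<.61)
for nm,q in dict(front=P[f],back=P[k]).items(): print(nm,len(q),np.polyfit(q[:,1],q[:,0],1).round(4))
q=P[t];print("top",len(q),np.polyfit(q[:,0],q[:,1],1).round(4))
bl=(g[...,0]>100)&(g[...,0]<125)&(g[...,1]>100)&(g[...,2]>40)&(Z<.06)&(X>.47)&(X<.63)&(Y<.06)&(Y>-.14)
lab=(g[...,1]<60)&(Z>.039)&(Z<.046)&(X>.5)&(X<.6)&(Y<.03)&(Y>-.12)
print("top z",np.median(P[lab][:,2]),cv2.minAreaRect((P[lab][:,:2]*1000).astype(np.float32)))
tt=(Z>.038)&(Z<.046)&(X>.5)&(X<.6)&(Y<.03)&(Y>-.12)&(bl|lab);print(cv2.minAreaRect((P[tt][:,:2]*1000).astype(np.float32)))
q=P[lab];A=np.c_[q[:,:2],np.ones(len(q))];print("tilt",np.linalg.lstsq(A,q[:,2],rcond=None)[0])
E
```

```text
clock: 10.22
position: [0.5465, -0.0413, 0.238]
ee_rot: [1.0, -0.025, 0.0, -0.001]
ft_force: [-0.6, 0.4, 0.2]
grip_width: 0.8
t 10.22 pos [ 0.5465 -0.0413  0.238 ] shift [  0.05   0.03 -20.57] turn [-0.14  0.01  0.01] F [-0.6  0.4  0.2] w 0.8 qd 0.033
front 975 [0.0517 0.4679]
back 1090 [0.0512 0.6311]
top 1181 [-0.0508  0.0849]
top z 0.04219678987849526 ((542.6983642578125, -43.11744689941406), (76.5776138305664, 45.60980987548828), 87.05152893066406)
((548.0123291015625, -39.09817886352539), (99.0915298461914, 55.792964935302734), 87.11450958251953)
tilt [-0.00076629  0.00073899  0.04265207]
```

View pics/w6.png

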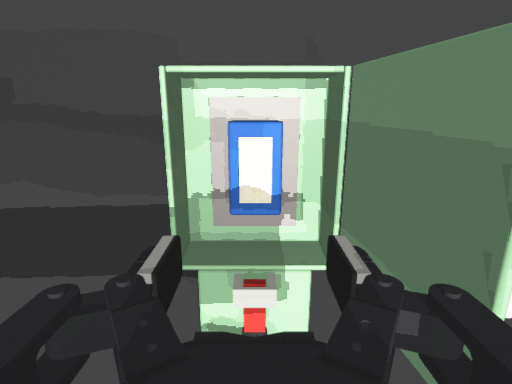

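The box sits flat at (0.548, −0.039) with yaw −2.9° and top at 0.042, centred on the chamber. In the picture the box is at (228–283, 121–215) inside the grey pad. Next I go behind the lid handle, which is at about (0.697, −0.048, 0.205).

```bash
python3 -m pendant '[[[0,0,4],[0,0,0],255],[[0,0,4],[0,0,0],255],[[4,-0.2,1],[0,0,0],255],[[5,-0.2,0],[0,0,0],255],[[5,-0.2,0],[0,0,0],255],[[4,-0.2,0],[0,0,0],255],[[2,0,0],[0,0,0],255],[[0,0,0],[0,0,0],255]]' 
python3 d.py .75 -.049 .21 -2.9
python3 - <<'E'
from h import *
c=cam("scene");cv2.imwrite("pics/s7.png",cv2.resize(c["pixels"][100:300,60:320][:,:,::-1],None,fx=3,fy=3))
P=cloud(c);X,Y,Z=P[...,0],P[...,1],P[...,2]
m=(X>.68)&(X<.72)&(Z>.195)&(Z<.22)&(Y<.03)&(Y>-.13);q=P[m];print("bar",np.percentile(q,[2,50,98],axis=0).round(4).tolist())
c=cam("side");cv2.imwrite("pics/d7.png",cv2.resize(c["pixels"][100:300,180:440][:,:,::-1],None,fx=3,fy=3))
P=cloud(c);X,Y,Z=P[...,0],P[...,1],P[...,2]
m=(X>.68)&(X<.72)&(Z>.195)&(Z<.22)&(Y<.03)&(Y>-.13);q=P[m];print("bar",np.percentile(q,[2,50,98],axis=0).round(4).tolist())
E
```

```text
clock: 11.28
position: [0.7492, -0.0484, 0.3134]
ee_rot: [1.0, -0.024, -0.01, -0.001]
ft_force: [-0.3, 0.6, -1.0]
grip_width: 0.002
t 11.28 pos [ 0.7492 -0.0484  0.3134] shift [  0.08  -0.06 -10.34] turn [-0.2  -1.16 -0.13] F [-0.3  0.6 -1. ] w 0.002 qd 0.023
bar [[0.6815, -0.08, 0.1996], [0.7003, -0.0222, 0.2067], [0.7047, 0.0058, 0.2095]]
bar [[0.6816, -0.1015, 0.2003], [0.6909, -0.054, 0.2059], [0.6987, 0.002, 0.2081]]
```

View pics/d7.png

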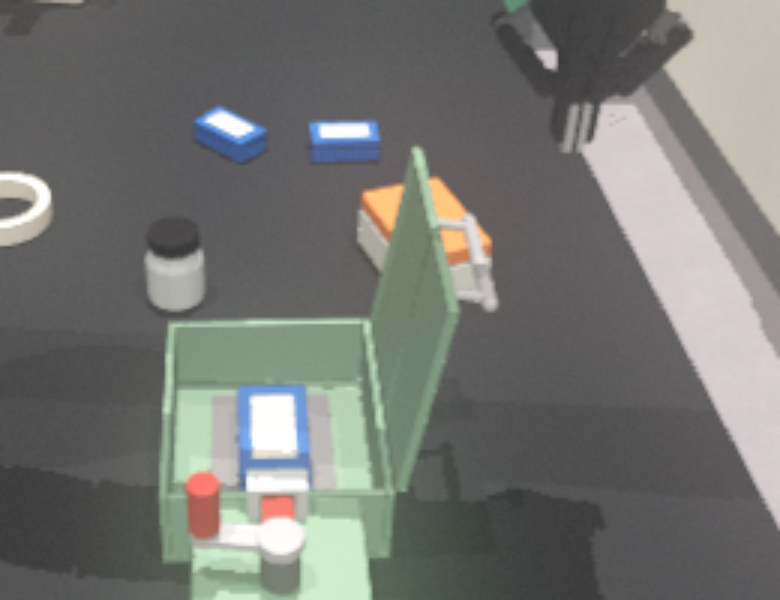

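The box is in the chamber with the lid still up. The shut gripper hangs clear behind the handle bar at (480,265) in the crop. Descend.

```bash
python3 -m pendant '[[[0,0,-4],[-0.2,-1.1,0],255],[[0,0,-4],[0,0,0],255],[[0,0,-2.5],[0,0,0],255],[[0,0,0],[0,0,0],255]]' 
python3 d.py .72 -.049 .205 -2.9
python3 - <<'E'
from h import *
c=cam("side");cv2.imwrite("pics/d8.png",cv2.resize(c["pixels"][100:300,180:440][:,:,::-1],None,fx=3,fy=3))
E
```

```text
clock: 11.88
position: [0.745, -0.0484, 0.2089]
ee_rot: [1.0, -0.024, 0.001, -0.001]
ft_force: [-0.1, -0.3, 1.6]
grip_width: -0.001
t 11.88 pos [ 0.745  -0.0484  0.2089] shift [-2.5  -0.06 -0.39] turn [-0.08  0.15 -0.1 ] F [-0.1 -0.3  1.6] w -0.001 qd 0.036
```

View pics/d8.png

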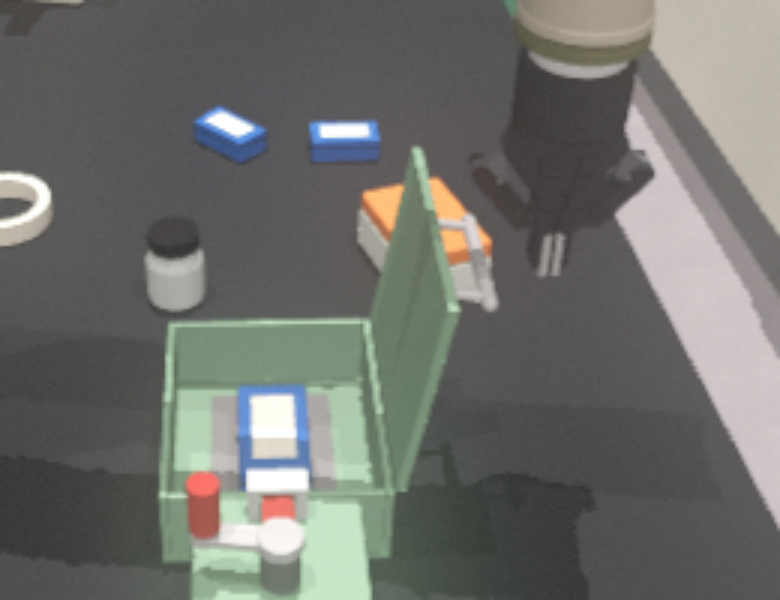

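With the jaws along x, the gripper's elbows would come close to the lid's top edge. I turn the tool a quarter turn in free air so the elbows spread along the bar.

```bash
python3 -m pendant '[[[0.3,0,0],[0,0,-10],255],[[0,0,0],[0,0,-10],255],[[0,0,0],[0,0,-10],255],[[0,0,0],[0,0,-10],255],[[0,0,0],[0,0,-10],255],[[0,0,0],[0,0,-10],255],[[0,0,0],[0,0,-10],255],[[0,0,0],[0,0,-10],255],[[0,0,0],[0,0,-10],255],[[0,0,0],[0,0,0],255]]' 
python3 d.py .72 -.049 .205 -92.9
python3 - <<'E'
from h import *
print(manip.get_obs()["joint_pos"].round(2))
c=cam("side");cv2.imwrite("pics/d9.png",cv2.resize(c["pixels"][100:300,180:440][:,:,::-1],None,fx=3,fy=3))
E
```

```text
clock: 13.18
position: [0.7523, -0.0485, 0.2344]
ee_rot: [-0.672, 0.74, -0.014, 0.002]
ft_force: [-0.0, -0.2, -0.3]
grip_width: 0.002
t 13.18 pos [ 0.7523 -0.0485  0.2344] shift [-3.23 -0.05 -2.94] turn [0.97 1.25 2.59] F [-0.  -0.2 -0.3] w 0.002 qd 0.049
[-0.46  0.75  0.86  1.12 -0.53  1.46 -1.38]
```

View pics/d9.png

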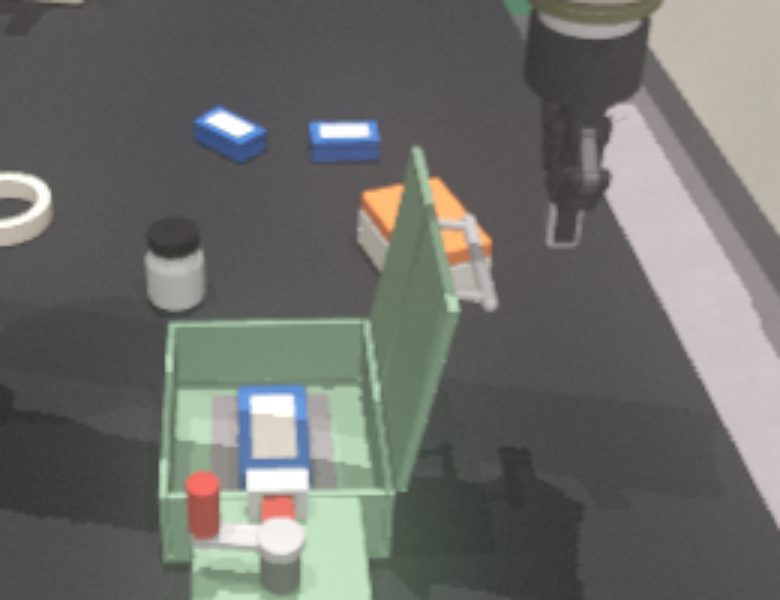

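The gripper is now edge-on to the lid, slim in x, and behind the bar. I lower it and begin pulling towards the robot.

```bash
python3 -m pendant '[[[0,0,-2],[1,1.2,2],255],[[0,0,-0.8],[0,0,0],255],[[-1.5,0,0],[0,0,0],255],[[0,0,0],[0,0,0],255]]' 
python3 d.py .72 -.049 .205 -92.9
python3 -m pendant '[[[-1.5,0,0],[0,0,0],255],[[-1.5,0,0],[0,0,0],255],[[-1.5,0,0],[0,0,0],255]]' 
python3 d.py .72 -.049 .205 -92.9
```

```text
clock: 13.72
position: [0.7378, -0.0489, 0.2092]
ee_rot: [-0.69, 0.723, -0.002, 0.002]
ft_force: [0.2, 0.1, -0.6]
grip_width: 0.003
t 13.72 pos [ 0.7378 -0.0489  0.2092] shift [-1.78 -0.01 -0.42] turn [-0.05  0.34 -0.22] F [ 0.2  0.1 -0.6] w 0.003 qd 0.03
clock: 14.1
position: [0.6954, -0.0482, 0.2119]
ee_rot: [-0.692, 0.722, -0.005, 0.005]
ft_force: [3.8, 0.2, 4.1]
grip_width: 0.005
t 14.1 pos [ 0.6954 -0.0482  0.2119] shift [ 2.46 -0.08 -0.69] turn [-0.    0.79 -0.49] F [3.8 0.2 4.1] w 0.005 qd 0.392
```

```bash
python3 -m pendant '[[[-2,0,0.3],[0,0.4,0],255],[[-2,0,0.2],[0,0,0],255]]' 
python3 d.py .72 -.049 .205 -92.9
python3 -m pendant '[[[-2,0,0],[0,0,0],255],[[-2,0,-0.4],[0,0,0],255]]' 
python3 d.py .72 -.049 .205 -92.9
```

```text
clock: 14.35
position: [0.6574, -0.0469, 0.2194]
ee_rot: [-0.693, 0.721, -0.005, 0.005]
ft_force: [2.6, 0.7, 1.1]
grip_width: -0.001
t 14.35 pos [ 0.6574 -0.0469  0.2194] shift [ 6.26 -0.21 -1.44] turn [-0.03  0.79 -0.7 ] F [2.6 0.7 1.1] w -0.001 qd 0.47
clock: 14.6
position: [0.619, -0.046, 0.2177]
ee_rot: [-0.695, 0.719, -0.007, 0.008]
ft_force: [1.5, 0.2, 1.8]
grip_width: 0.001
t 14.6 pos [ 0.619  -0.046   0.2177] shift [10.1  -0.3  -1.27] turn [-0.06  1.16 -0.88] F [1.5 0.2 1.8] w 0.001 qd 0.497
```

```bash
python3 -m pendant '[[[-2,0,-0.7],[0,1.2,0.5],255],[[-2,0,-1],[0,0,0],255]]' 
python3 d.py .72 -.049 .205 -92.9
python3 -m pendant '[[[-2,0,-1.3],[0,0,0],255],[[-1.5,0,-1.3],[0,0,0],255],[[0,0,0],[0,0,0],255]]' 
python3 d.py .72 -.049 .205 -92.9
python3 - <<'E'
from h import *
c=cam("side");cv2.imwrite("pics/d10.png",cv2.resize(c["pixels"][100:300,180:440][:,:,::-1],None,fx=3,fy=3))
E
```

```text
clock: 14.85
position: [0.5804, -0.0455, 0.203]
ee_rot: [-0.699, 0.715, -0.001, 0.003]
ft_force: [1.2, 1.0, 1.2]
grip_width: -0.001
t 14.85 pos [ 0.5804 -0.0455  0.203 ] shift [13.96 -0.35  0.2 ] turn [-0.12  0.31 -1.54] F [1.2 1.  1.2] w -0.001 qd 0.54
clock: 15.22
position: [0.5464, -0.045, 0.1788]
ee_rot: [-0.7, 0.715, -0.003, 0.006]
ft_force: [0.2, 0.3, 0.2]
grip_width: 0.0
t 15.22 pos [ 0.5464 -0.045   0.1788] shift [17.36 -0.4   2.62] turn [-0.23  0.66 -1.68] F [0.2 0.3 0.2] w 0.0 qd 0.048
```

View pics/d10.png

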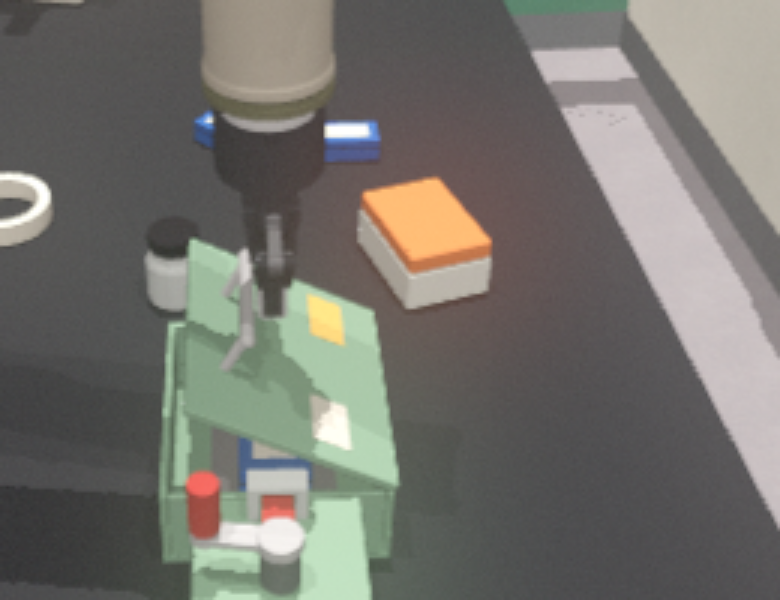

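The lid is now at about 28°, with the bar at (245,300) in the crop and the fingers behind it. Next I go over the bar and press down.

```bash
python3 -m pendant '[[[0,0,3.5],[0,0.6,-1],255],[[-0.3,0,1.5],[0,0,0],255],[[-2.2,0,0],[0,0,0],255],[[0,0,0],[0,0,0],255]]' 
python3 d.py .525 -.044 .20 -92.9
python3 - <<'E'
from h import *
c=cam("scene");P=cloud(c);X,Y,Z=P[...,0],P[...,1],P[...,2];cv2.imwrite("pics/s11.png",cv2.resize(c["pixels"][100:300,60:320][:,:,::-1],None,fx=3,fy=3))
h=c["hsv"];m=(h[...,1]<45)&(h[...,2]>120)&(X>.49)&(X<.56)&(Z>.14)&(Z<.2)&(Y>-.11)&(Y<.02);q=P[m];print(len(q),np.percentile(q,[5,50,95],axis=0).round(4).tolist())
E
```

```text
clock: 15.78
position: [0.5249, -0.0453, 0.2335]
ee_rot: [-0.694, 0.72, -0.001, 0.003]
ft_force: [1.1, -0.3, 0.4]
grip_width: -0.001
t 15.78 pos [ 0.5249 -0.0453  0.2335] shift [ 0.01  0.13 -3.35] turn [-0.12  0.37 -0.74] F [ 1.1 -0.3  0.4] w -0.001 qd 0.053
349 [[0.499, -0.088, 0.1447], [0.5324, -0.0363, 0.1759], [0.5369, 0.0161, 0.1798]]
```

View pics/s11.png

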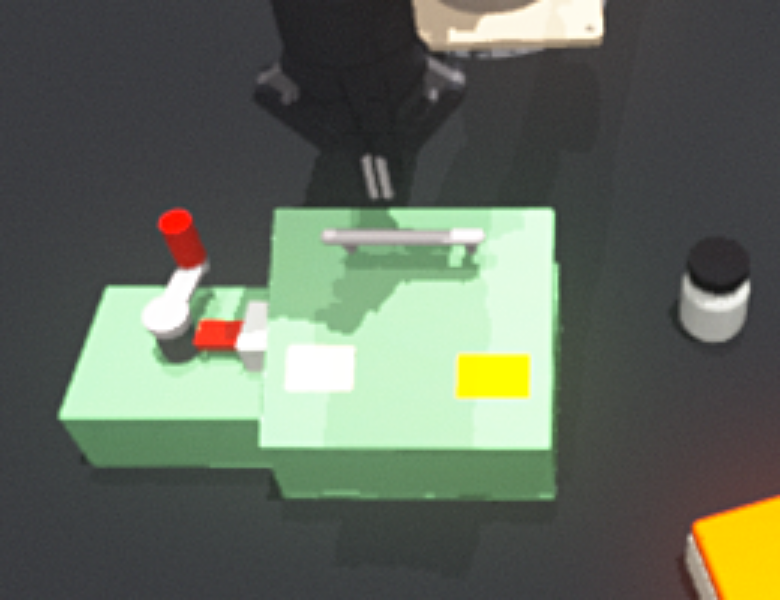

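The bar in the crop runs from (325,237) to (482,237), about (0.531, z 0.176) by depth. The fingers hang above it. Press down along its arc.

```bash
python3 -m pendant '[[[0,0,-2],[0,0,0],255],[[0,0,-2],[0,0,0],255],[[-0.3,0,-1.3],[0,0,0],255]]' 
python3 d.py .525 -.044 .20 -92.9
python3 -m pendant '[[[-0.6,0,-1.5],[0,0,0],255],[[-0.7,0,-1.5],[0,0,0],255]]' 
python3 d.py .494 -.044 .1355 -92.9
```

```text
clock: 16.2
position: [0.5253, -0.0441, 0.1803]
ee_rot: [-0.695, 0.719, -0.003, 0.004]
ft_force: [-0.8, -0.6, 1.3]
grip_width: 0.002
t 16.2 pos [ 0.5253 -0.0441  0.1803] shift [-0.03  0.01  1.97] turn [-0.11  0.57 -0.92] F [-0.8 -0.6  1.3] w 0.002 qd 0.235
clock: 16.45
position: [0.5127, -0.0442, 0.149]
ee_rot: [-0.695, 0.719, -0.004, 0.004]
ft_force: [-0.2, -0.7, 0.2]
grip_width: -0.003
t 16.45 pos [ 0.5127 -0.0442  0.149 ] shift [-1.87  0.02 -1.35] turn [-0.04  0.66 -0.93] F [-0.2 -0.7  0.2] w -0.003 qd 0.286
```

```bash
python3 - <<'E'
from h import *
c=cam("scene");cv2.imwrite("pics/s12.png",cv2.resize(c["pixels"][100:300,60:320][:,:,::-1],None,fx=3,fy=3))
c=cam("side");cv2.imwrite("pics/d12.png",cv2.resize(c["pixels"][100:300,180:440][:,:,::-1],None,fx=3,fy=3))
E
python3 d.py .494 -.044 .1355 -92.9
```

```text
t 16.55 pos [ 0.5113 -0.0441  0.1481] shift [-1.73  0.01 -1.26] turn [-0.06  0.49 -0.92] F [ 0.  -1.  -0.2] w -0.001 qd 0.048
```

View pics/s12.png

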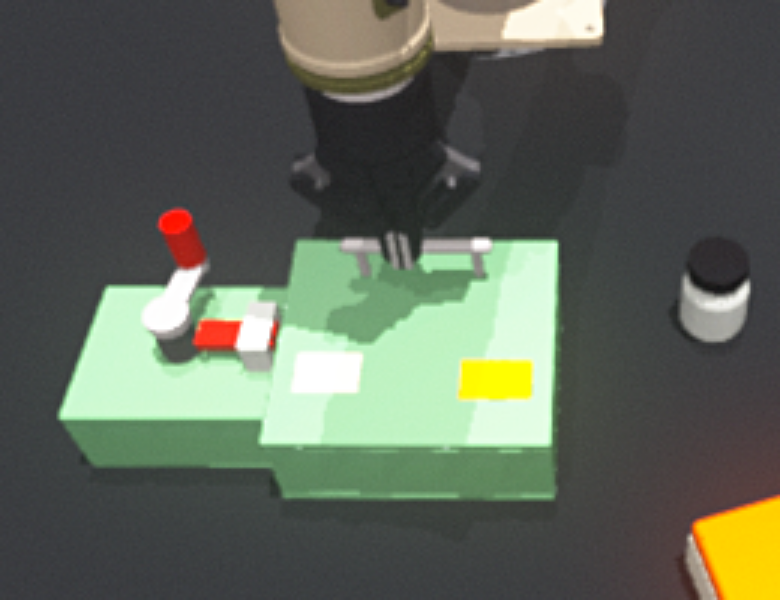

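View pics/d12.png

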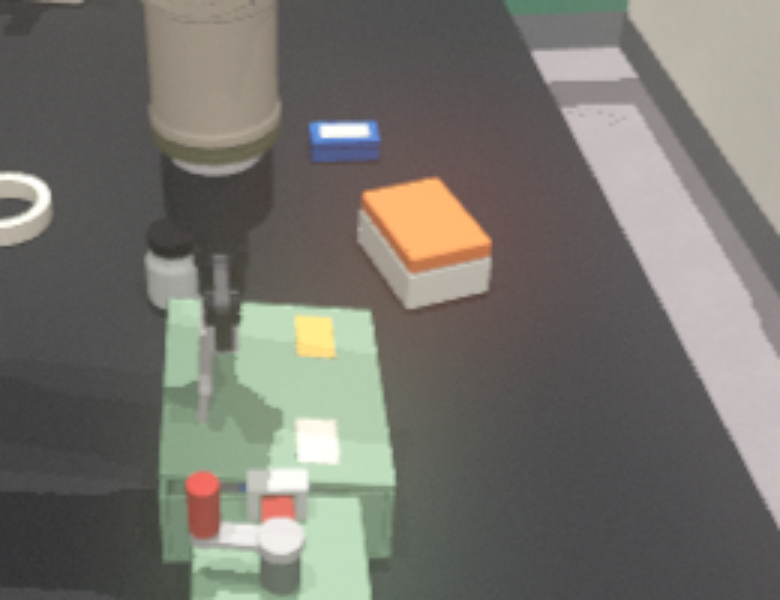

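The lid is now only a few degrees open. The fingertips have slid just behind the bar at (400,245) in the scene crop. I lift, step back over it, and press.

```bash
python3 -m pendant '[[[0.3,0,2.5],[0,0.5,-0.9],255],[[0,0,1],[0,0,0],255],[[-2,0,0],[0,0,0],255],[[0,0,0],[0,0,0],255]]' 
python3 d.py .494 -.044 .1355 -92.9;  python3 - <<'E'
from h import *
for n in ("scene","side"):
    c=cam(n);P=cloud(c);X,Y,Z=P[...,0],P[...,1],P[...,2]
    h=c["hsv"];m=(h[...,1]<45)&(h[...,2]>90)&(X>.46)&(X<.54)&(Z>.11)&(Z<.2)&(Y>-.11)&(Y<.02);q=P[m];print(n,len(q),np.percentile(q,[5,50,95],axis=0).round(4).tolist())
    m=(h[...,0]>50)&(h[...,0]<80)&(h[...,1]>40)&(X>.46)&(X<.63)&(Z>.07)&(Z<.14)&(Y>0)&(Y<.045);q=P[m];print(len(q),"lid slope dz/dx",np.polyfit(q[:,0],q[:,2],1).round(4),np.median(q[:,2]))
E
```

```text
clock: 17.05
position: [0.494, -0.044, 0.1842]
ee_rot: [-0.689, 0.724, 0.0, 0.001]
ft_force: [-0.1, -0.0, 0.5]
grip_width: 0.0
t 17.05 pos [ 0.494  -0.044   0.1842] shift [-0.   -0.   -4.87] turn [-0.1   0.03 -0.06] F [-0.1 -0.   0.5] w 0.0 qd 0.042
scene 332 [[0.4961, -0.0829, 0.1187], [0.5028, -0.0406, 0.1318], [0.5073, 0.0098, 0.191]]
264 lid slope dz/dx [-0.1076  0.1469] 0.08998760379081078
side 200 [[0.4835, -0.0896, 0.1261], [0.4942, -0.0516, 0.1315], [0.5014, -0.0134, 0.1907]]
18 lid slope dz/dx [-0.1091  0.1452] 0.09342311155907129
```

The lid is at 0.108 rad and the bar at about (0.498, top 0.135). Press straight down.

```bash
python3 -m pendant '[[[0,0,-2],[0,0,0],255],[[0,0,-1.3],[0,0,0],255],[[0,0,-1],[0,0,0],255]]' 
python3 d.py .494 -.044 .1355 -92.9
python3 -m pendant '[[[0,0,-0.6],[0,0,0],255],[[0,0,-0.3],[0,0,0],255]]' 
python3 d.py .494 -.044 .1355 -92.9
```

```text
clock: 17.52
position: [0.4969, -0.0433, 0.1406]
ee_rot: [-0.69, 0.724, -0.001, 0.001]
ft_force: [-1.0, -0.2, 1.0]
grip_width: 0.002
t 17.52 pos [ 0.4969 -0.0433  0.1406] shift [-0.29 -0.07 -0.51] turn [-0.03  0.19 -0.17] F [-1.  -0.2  1. ] w 0.002 qd 0.172
clock: 17.77
position: [0.4972, -0.0434, 0.1346]
ee_rot: [-0.69, 0.724, 0.001, 0.001]
ft_force: [-32.2, 4.6, 78.7]
grip_width: -0.006
t 17.77 pos [ 0.4972 -0.0434  0.1346] shift [-0.32 -0.06  0.09] turn [-0.19 -0.01 -0.13] F [-32.2   4.6  78.7] w -0.006 qd 0.049
```

A 79 N reaction means the lid is on its stop. I back off.

```bash
python3 -m pendant '[[[0,0,1],[0,0,0],255],[[0,0,3],[0,0,0],255],[[0,0,4],[0,0,0],200],[[0,0,2],[0,0,0],120],[[0,0,0],[0,0,0],120]]' 
python3 d.py .494 -.044 .1355 -92.9;  python3 - <<'E'
from h import *
for n in ("scene","side"):
    c=cam(n);P=cloud(c);X,Y,Z=P[...,0],P[...,1],P[...,2]
    cv2.imwrite(f"pics/{n}13.png",cv2.resize((c["pixels"][100:300,60:320] if n=="scene" else c["pixels"][130:330,180:440])[:,:,::-1],None,fx=3,fy=3))
    h=c["hsv"]
    for ya,yb in((-.12,-.06),(0,.045)):
        m=(h[...,0]>50)&(h[...,0]<80)&(h[...,1]>40)&(X>.47)&(X<.63)&(Z>.065)&(Z<.10)&(Y>ya)&(Y<yb);q=P[m]
        if len(q)>20:print(n,len(q),"lid slope dz/dx",np.polyfit(q[:,0],q[:,2],1).round(4),np.median(q[:,2]))
    m=((h[...,0]<5)|(h[...,0]>175))&(h[...,1]>140)&(h[...,2]>60)&(X>.4)&(X<.65)&(Y<-.1)&(Y>-.3)
    for s,ce,mm in blobs(m,15): print("red",s,ce.round(1),np.percentile(P[mm],[5,50,95],axis=0).round(4).tolist())
E
```

```text
clock: 18.4
position: [0.4984, -0.0441, 0.2385]
ee_rot: [-0.689, 0.724, 0.0, 0.002]
ft_force: [0.0, -0.1, -0.7]
grip_width: 0.534
t 18.4 pos [ 0.4984 -0.0441  0.2385] shift [-4.40e-01  1.00e-02 -1.03e+01] turn [-0.18  0.11 -0.07] F [ 0.  -0.1 -0.7] w 0.534 qd 0.018
scene 1177 lid slope dz/dx [-0.0007  0.0785] 0.07815806206384057
scene 376 lid slope dz/dx [0.0008 0.078 ] 0.07833592133116069
red [114 170  15  19 183] [120.6 179.4] [[0.4865, -0.2111, 0.121], [0.4986, -0.2011, 0.1452], [0.5023, -0.194, 0.1575]]
red [124 207  16  10 118] [131.6 211.3] [[0.5339, -0.1966, 0.0873], [0.5444, -0.1833, 0.0915], [0.5533, -0.1697, 0.0935]]
side 427 lid slope dz/dx [-0.0097  0.0824] 0.0776165052159915
red [243 258   9   8  61] [247.  261.4] [[0.4803, -0.2147, 0.1537], [0.4878, -0.207, 0.1552], [0.4953, -0.1985, 0.1566]]
```

View pics/side13.png

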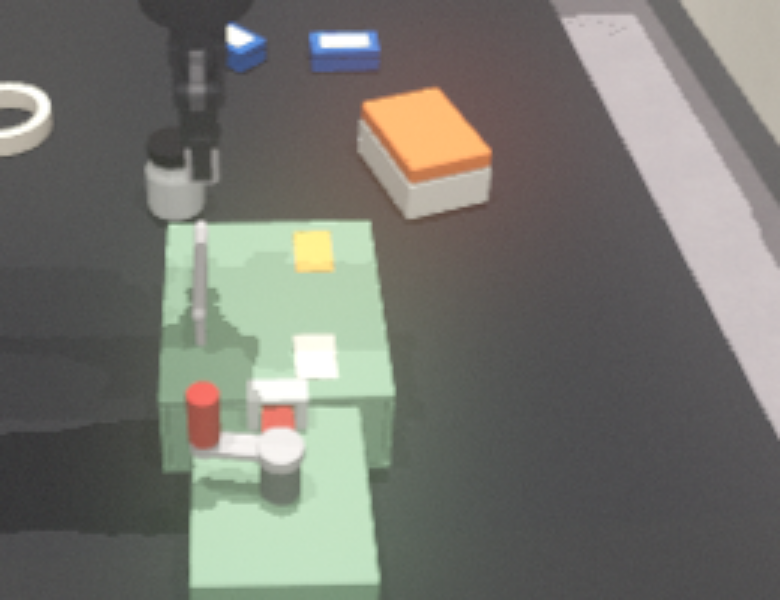

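View pics/scene13.png

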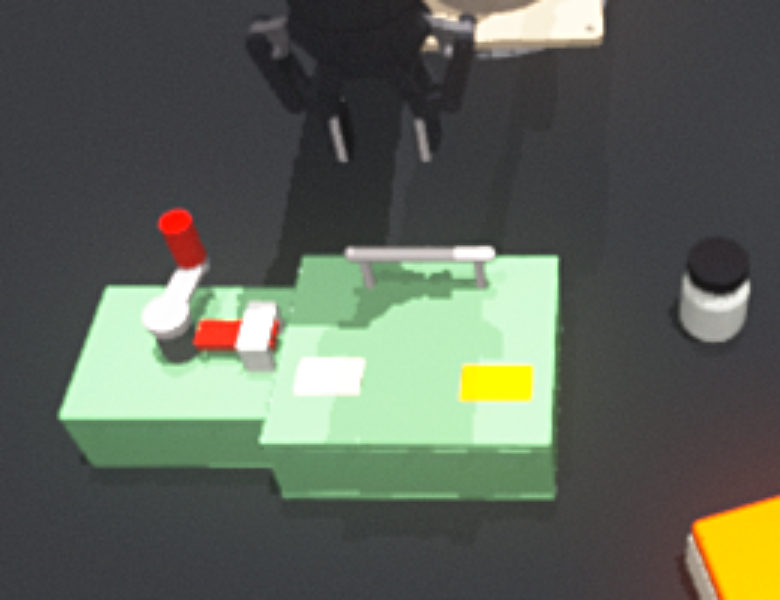

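The lid is shut: its slope is under 0.001 rad and the top is at 0.078, as expected from 70 + 8 mm. Next I move over the crank for a wrist view.

```bash
cat > crank.py <<'E'
from h import *
import sys
def stat(c,n):
    P=cloud(c);X,Y,Z=P[...,0],P[...,1],P[...,2];h=c["hsv"]
    red=((h[...,0]<6)|(h[...,0]>174))&(h[...,1]>140)&(h[...,2]>60)&(X>.4)&(X<.65)&(Y<-.09)&(Y>-.33)
    k=red&(Z>.153)&(Z<.160)
    if k.sum()>8:
        q=P[k]; (cx,cy),r=cv2.minEnclosingCircle((q[:,:2]*1000).astype(np.float32)); print(n,"knob top mean",q.mean(0).round(4),"circ",round(cx,1),round(cy,1),round(r,1),k.sum())
    k=red&(Z>.115)&(Z<.15)
    if k.sum()>8: print(n,"knob side median",np.median(P[k],axis=0).round(4))
    k=red&(Z>.08)&(Z<.1)
    if k.sum()>8: print(n,"bar",np.percentile(P[k],[3,97],axis=0).round(4).tolist())
    hub=(h[...,1]<60)&(h[...,2]>90)&(Z>.100)&(Z<.122)&(X>.42)&(X<.62)&(Y<-.14)&(Y>-.28)
    q=P[hub]
    if len(q)>20:
        zz=np.percentile(q[:,2],97); print(n,"white metal z",np.percentile(q[:,2],[5,50,97]).round(4), "ext",np.percentile(q,[2,98],axis=0).round(4).tolist(),cv2.minAreaRect((q[:,:2]*1000).astype(np.float32)))
if __name__=="__main__":
    for n in sys.argv[2:]:
        c=cam(n);cv2.imwrite(f"pics/{sys.argv[1]}_{n}.png",c["pixels"][:,:,::-1]);stat(c,n)
E
python3 -m pendant '[[[0.4,-3.5,0],[0,0,0],90],[[0,-5,0],[0,0,0],90],[[0,-4.5,0],[0,0,0],90],[[0,-2.5,0],[0,0,0],90],[[0,0,0],[0,0,0],90]]'
python3 d.py .494 -.2 .1355 -92.9; python3 crank.py c14 scene side wrist
```

```text
clock: 19.12
position: [0.4988, -0.2023, 0.2309]
ee_rot: [-0.69, 0.724, 0.003, -0.003]
ft_force: [-0.1, 0.9, -0.9]
grip_width: 0.642
t 19.12 pos [ 0.4988 -0.2023  0.2309] shift [-0.48  0.23 -9.54] turn [-0.03 -0.49 -0.19] F [-0.1  0.9 -0.9] w 0.642 qd 0.026
scene knob top mean [ 0.4925 -0.2033  0.1555] circ 492.1 -203.6 11.1 60
scene knob side median [ 0.4998 -0.1997  0.1329]
scene bar [[0.533, -0.1991, 0.0875], [0.5535, -0.1414, 0.0934]]
scene white metal z [0.1003 0.1118 0.1152] ext [[0.4971, -0.2262, 0.1001], [0.5596, -0.144, 0.1152]] ((527.6017456054688, -182.91664123535156), (88.16191864013672, 66.3659439086914), 81.95118713378906)
side knob top mean [ 0.4872 -0.2077  0.1549] circ 486.4 -206.7 9.9 53
side knob side median [ 0.4854 -0.2144  0.1342]
side bar [[0.5302, -0.1761, 0.0899], [0.5443, -0.1642, 0.0927]]
side white metal z [0.1008 0.1112 0.1149] ext [[0.4813, -0.23, 0.1003], [0.5505, -0.1513, 0.1152]] ((517.2095947265625, -186.2016143798828), (85.45211791992188, 74.68441772460938), 82.24945831298828)
wrist knob top mean [ 0.4905 -0.2049  0.1556] circ 489.8 -204.7 11.0 728
wrist knob side median [ 0.4991 -0.2048  0.1355]
wrist bar [[0.5306, -0.1971, 0.0904], [0.5508, -0.1637, 0.093]]
wrist white metal z [0.1002 0.1127 0.1147] ext [[0.4996, -0.2278, 0.1001], [0.5575, -0.1453, 0.1148]] ((527.1011962890625, -184.1374053955078), (88.50438690185547, 63.21043014526367), 82.14942169189453)
```

View pics/c14_wrist.png

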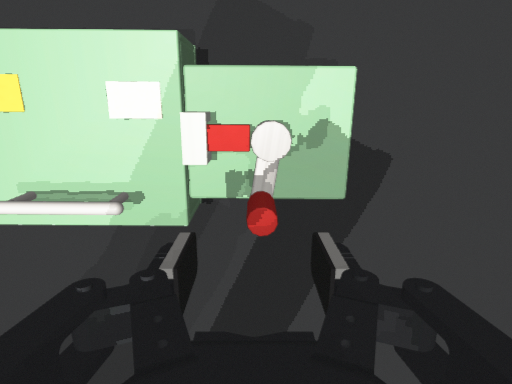

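The wrist view shows the knob top at (262,222), hub at (271,141), red bar at (229,138) and guide at (195,138). I compute the axis.

Run:
```python
from h import *
c=cam("wrist");P=cloud(c);X,Y,Z=P[...,0],P[...,1],P[...,2];h=c["hsv"]
hub=(h[...,1]<60)&(h[...,2]>90)&(Z>.108)&(Z<.122)&(Y<-.185)&(Y>-.26)&(X>.515)&(X<.58)
q=P[hub];print(len(q),np.median(q[:,2]),cv2.minEnclosingCircle((q[:,:2]*1000).astype(np.float32)))
v,u=np.where(hub); print(u.min(),u.max(),v.min(),v.max())
g=c["pixels"];gray=cv2.cvtColor(g,cv2.COLOR_RGB2GRAY)
ci=cv2.HoughCircles(cv2.medianBlur(gray[100:180,230:310],3),cv2.HOUGH_GRADIENT,1,30,param1=80,param2=12,minRadius=14,maxRadius=26)
print(ci)
if ci is not None:
    for x,y,r in ci[0][:2]: print(onz(c,(x+230,y+100),float(np.median(q[:,2]))).round(4))
for n in("scene","side"):
    c=cam(n);P=cloud(c);X,Y,Z=P[...,0],P[...,1],P[...,2];h=c["hsv"]
    m=(h[...,1]<60)&(h[...,2]>90)&(Z>.113)&(Z<.118)&(X>.51)&(X<.58)&(Y<-.17)&(Y>-.26);q=P[m];print(n,q.mean(0).round(4),cv2.minEnclosingCircle((q[:,:2]*1000).astype(np.float32)))
```

```text
1566 0.11347067139295049 ((533.4990234375, -212.28533935546875), 21.495023727416992)
251 292 121 172
[[[42.5 40.5 18.8]]]
[ 0.5397 -0.2153  0.1135]
scene [ 0.5388 -0.2126  0.1141] ((532.5912475585938, -208.47828674316406), 23.743515014648438)
side [ 0.5358 -0.2153  0.1139] ((536.0143432617188, -215.43836975097656), 15.082483291625977)
```

The axis is at about (0.5395, −0.2145) and the knob at (0.490, −0.2047), giving a radius of 50.5 mm as expected. The knob top at 0.1556 matches the expected 0.156. Descend on the knob.

```bash
python3 -m pendant '[[[-0.9,-0.2,-2],[0,-0.5,-0.2],90],[[0,0,-2],[0,0,0],90],[[0,0,0],[0,0,0],90]]'
python3 d.py .49 -.2047 .139 -92.9
```

```text
clock: 19.8
position: [0.4922, -0.198, 0.1914]
ee_rot: [-0.693, 0.721, -0.0, 0.003]
ft_force: [0.2, -0.9, -0.2]
grip_width: 0.652
t 19.8 pos [ 0.4922 -0.198   0.1914] shift [-0.22 -0.67 -5.24] turn [-0.22  0.24 -0.61] F [ 0.2 -0.9 -0.2] w 0.652 qd 0.028
```

```bash
python3 -m pendant '[[[-0.2,-0.7,-0.5],[-0.2,0.2,-0.6],90],[[0,0,-1.2],[0,0,0],90],[[0,0,0],[0,0,0],90]]'
python3 d.py .49 -.2047 .139 -92.9
```

```text
clock: 20.18
position: [0.491, -0.2051, 0.1748]
ee_rot: [-0.689, 0.725, -0.001, 0.001]
ft_force: [-0.1, -0.6, 0.2]
grip_width: 0.649
t 20.18 pos [ 0.491  -0.2051  0.1748] shift [-0.1   0.04 -3.58] turn [ 0.01  0.13 -0.04] F [-0.1 -0.6  0.2] w 0.649 qd 0.02
```

```bash
python3 -m pendant '[[[-0.1,0,-2],[0,0.1,0],90],[[0,0,-1.5],[0,0,0],90],[[0,0,0],[0,0,0],90]]'
python3 d.py .49 -.2047 .139 -92.9
python3 - <<'E'
from h import *
c=cam("wrist");cv2.imwrite("pics/w15.png",c["pixels"][:,:,::-1])
E
```

```text
clock: 20.55
position: [0.4898, -0.205, 0.1373]
ee_rot: [-0.689, 0.724, -0.0, -0.0]
ft_force: [-0.1, 0.3, -0.1]
grip_width: 0.648
t 20.55 pos [ 0.4898 -0.205   0.1373] shift [0.02 0.03 0.17] turn [ 0.01 -0.01 -0.05] F [-0.1  0.3 -0.1] w 0.648 qd 0.011
```

View pics/w15.png

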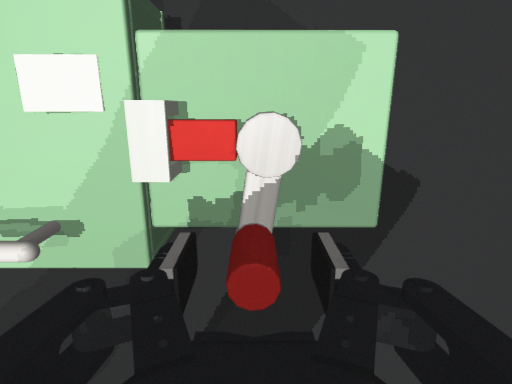

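The knob is centred between the pads at (254,268). Grip it with 30 N.

```bash
python3 -m pendant '[[[0,0,0],[0,0,0],255],[[0,0,0],[0,0,0],255],[[0,0,0],[0,0,0],255],[[0,0,0],[0,0,0],255]]' 30
cat > k.py <<'E'
# remaining rows for the crank: prints current angle and next shifts (cm) for steps of S deg clockwise, N rows
from h import *
import sys
o=manip.get_obs();p=o["position"];C=np.array([float(sys.argv[1]),float(sys.argv[2])]);S=float(sys.argv[3]);N=int(sys.argv[4]);r=.050
d=p[:2]-C;a=np.degrees(np.arctan2(d[1],d[0]))
print("t",round(o["clock"],2),p.round(4),"ang",a.round(1),"r",np.hypot(*d).round(4),"F",o["ft_force"].round(1),"w",round(o["grip_width"],3))
yaw=np.radians(-92.9);X=np.array([np.cos(yaw),np.sin(yaw),0]);Z=np.array([0,0,-1.]);T=np.stack([X,np.cross(Z,X),Z],1)
print("turn",(R.from_matrix(T)*R.from_quat(o["ee_rot"]).inv()).as_rotvec(degrees=True).round(1),"dz",round((.138-p[2])*100,2),"q",o["joint_pos"].round(2))
prev=p[:2]
for i in range(1,N+1):
    b=np.radians(a-S*i); q=C+r*np.array([np.cos(b),np.sin(b)]); print(((q-prev)*100).round(1).tolist(),end=" "); prev=q
print()
E
python3 k.py .5395 -.2145 20 6
```

```text
clock: 21.1
position: [0.4904, -0.2054, 0.1388]
ee_rot: [-0.689, 0.725, -0.001, 0.0]
ft_force: [0.6, -0.9, -2.8]
grip_width: 0.247
t 21.1 [ 0.4904 -0.2054  0.1388] ang 169.5 r 0.0499 F [ 0.6 -0.9 -2.8] w 0.247
turn [ 0.   0.1 -0. ] dz -0.08 q [-0.58  0.36  1.07  1.88 -0.35  1.1  -1.  ]
[0.6, 1.6] [1.1, 1.3] [1.5, 0.9] [1.7, 0.3] [1.7, -0.3] [1.5, -0.9]
```

```bash
python3 -m pendant '[[[0.6,1.6,0],[0,0,0],255],[[1.1,1.3,0],[0,0,0],255]]'
python3 k.py .5395 -.2145 20 4
```

```text
clock: 21.35
position: [0.5062, -0.1773, 0.1388]
ee_rot: [-0.688, 0.726, -0.0, -0.0]
ft_force: [0.1, -4.2, -1.8]
grip_width: 0.247
t 21.35 [ 0.5062 -0.1773  0.1388] ang 131.8 r 0.0499 F [ 0.1 -4.2 -1.8] w 0.247
turn [0.1 0.  0.2] dz -0.08 q [-0.63  0.37  1.06  1.87 -0.36  1.11 -1.06]
[1.5, 0.9] [1.7, 0.4] [1.7, -0.2] [1.5, -0.8]
```

Good tracking. I continue.

```bash
python3 -m pendant '[[[1.5,0.9,0],[0,0,0],255],[[1.7,0.4,0],[0,0,0],255],[[1.7,-0.2,0],[0,0,0],255]]'
python3 k.py .5395 -.2145 20 4
```

```text
clock: 21.72
position: [0.5572, -0.1672, 0.1385]
ee_rot: [-0.688, 0.726, -0.002, -0.003]
ft_force: [-8.7, -13.0, 2.7]
grip_width: 0.247
t 21.73 [ 0.5572 -0.1672  0.1385] ang 69.5 r 0.0505 F [ -8.7 -13.    2.7] w 0.247
turn [ 0.4 -0.1  0.1] dz -0.05 q [-0.57  0.48  0.99  1.75 -0.43  1.15 -1.07]
[1.5, -0.9] [1.1, -1.3] [0.6, -1.6] [-0.0, -1.7]
```

```bash
python3 -m pendant '[[[1.5,-0.9,0],[0.4,0,0],255],[[1.1,-1.3,0],[0,0,0],255],[[0.6,-1.6,0],[0,0,0],255]]'
python3 k.py .5395 -.2145 20 4
```

```text
clock: 22.1
position: [0.5897, -0.2069, 0.1383]
ee_rot: [-0.689, 0.725, 0.002, -0.003]
ft_force: [-17.3, 0.7, 12.5]
grip_width: 0.251
t 22.1 [ 0.5897 -0.2069  0.1383] ang 8.6 r 0.0508 F [-17.3   0.7  12.5] w 0.251
turn [ 0.1 -0.5  0.1] dz -0.03 q [-0.43  0.58  0.95  1.63 -0.49  1.2  -0.99]
[-0.1, -1.7] [-0.6, -1.6] [-1.1, -1.3] [-1.5, -0.8]
```

```bash
python3 -m pendant '[[[-0.2,-1.7,-0.1],[0,-0.5,0],255],[[-0.6,-1.6,0],[0,0,0],255],[[-1.2,-1.3,0],[0,0,0],255]]'
python3 k.py .539 -.215 20 4
```

```text
clock: 22.48
position: [0.5739, -0.2511, 0.1387]
ee_rot: [-0.69, 0.724, -0.0, 0.002]
ft_force: [1.8, 2.7, 0.7]
grip_width: 0.246
t 22.48 [ 0.5739 -0.2511  0.1387] ang -46.0 r 0.0502 F [1.8 2.7 0.7] w 0.246
turn [-0.1  0.2 -0.2] dz -0.07 q [-0.35  0.58  0.95  1.63 -0.5   1.19 -0.91]
[-1.4, -1.0] [-1.7, -0.4] [-1.7, 0.2] [-1.6, 0.8]
```

```bash
python3 -m pendant '[[[-1.4,-1.0,0],[0,0.2,-0.2],255],[[-1.7,-0.4,0],[0,0,0],255],[[-1.7,0.2,0],[0,0,0],255]]'
python3 k.py .539 -.215 20 5
```

```text
clock: 22.85
position: [0.5268, -0.2631, 0.1386]
ee_rot: [-0.69, 0.724, -0.0, 0.001]
ft_force: [2.7, 2.4, 1.4]
grip_width: 0.249
t 22.85 [ 0.5268 -0.2631  0.1386] ang -104.2 r 0.0497 F [2.7 2.4 1.4] w 0.249
turn [-0.1  0.1 -0.1] dz -0.06 q [-0.38  0.5   0.99  1.73 -0.45  1.16 -0.88]
[-1.6, 0.7] [-1.2, 1.2] [-0.8, 1.6] [-0.2, 1.7] [0.4, 1.7]
```

```bash
python3 -m pendant '[[[-1.6,0.7,0],[0,0,0],255],[[-1.2,1.2,0],[0,0,0],255],[[-0.8,1.6,0],[0,0,0],255]]'
python3 k.py .539 -.215 10 5; python3 crank.py c16 scene side
```

```text
clock: 23.22
position: [0.4911, -0.2281, 0.1387]
ee_rot: [-0.689, 0.725, -0.002, 0.003]
ft_force: [11.9, -1.0, -4.9]
grip_width: 0.248
t 23.23 [ 0.4911 -0.2281  0.1387] ang -164.7 r 0.0497 F [11.9 -1.  -4.9] w 0.248
turn [-0.   0.4 -0. ] dz -0.07 q [-0.52  0.38  1.05  1.86 -0.37  1.11 -0.95]
[-0.2, 0.8] [-0.0, 0.9] [0.1, 0.9] [0.3, 0.8] [0.4, 0.8] 
scene knob top mean [ 0.4943 -0.2295  0.1555] circ 494.7 -229.9 11.7 46
scene knob side median [ 0.5017 -0.227   0.1341]
scene bar [[0.5349, -0.1424, 0.0887], [0.5566, -0.1119, 0.0938]]
scene white metal z [0.1004 0.1118 0.1152] ext [[0.4992, -0.2295, 0.1002], [0.5588, -0.1434, 0.1155]] ((528.788330078125, -187.2194061279297), (97.0229263305664, 62.68872833251953), 82.9662857055664)
side bar [[0.5336, -0.1656, 0.0884], [0.5496, -0.1128, 0.0929]]
side white metal z [0.1006 0.1114 0.1144] ext [[0.4852, -0.2347, 0.1003], [0.5531, -0.1502, 0.1145]] ((532.2574462890625, -195.46498107910156), (116.22781372070312, 57.117061614990234), 61.23278045654297)
```

It has turned 334° so far, and the red bar is out over the lid edge (y up to −0.112). I approach the stop in small steps.

```bash
python3 -m pendant '[[[-0.2,0.9,0],[0,0.4,0],255],[[0,0.9,0],[0,0,0],255]]'
python3 k.py .539 -.215 6 5
python3 -m pendant '[[[0.1,0.7,0],[0,0,0],255]]'
python3 k.py .539 -.215 6 5
python3 -m pendant '[[[0.2,0.6,0],[0,0,0],255]]'
python3 k.py .539 -.215 6 5
```

```text
clock: 23.58
position: [0.4898, -0.2093, 0.1388]
ee_rot: [-0.69, 0.724, -0.0, 0.0]
ft_force: [5.5, -2.4, -4.7]
grip_width: 0.244
t 23.57 [ 0.4898 -0.2093  0.1388] ang 173.4 r 0.0496 F [ 5.5 -2.4 -4.7] w 0.244
turn [ 0.   0.  -0.1] dz -0.08 q [-0.57  0.36  1.06  1.88 -0.35  1.1  -0.99]
[0.0, 0.5] [0.1, 0.5] [0.2, 0.5] [0.2, 0.5] [0.3, 0.4] 
clock: 23.7
position: [0.491, -0.2025, 0.1388]
ee_rot: [-0.69, 0.724, -0.001, -0.0]
ft_force: [4.8, -4.8, -4.4]
grip_width: 0.249
t 23.7 [ 0.491  -0.2025  0.1388] ang 165.4 r 0.0496 F [ 4.8 -4.8 -4.4] w 0.249
turn [ 0.1  0.1 -0.1] dz -0.08 q [-0.59  0.36  1.07  1.89 -0.35  1.1  -1.01]
[0.1, 0.5] [0.2, 0.5] [0.3, 0.5] [0.3, 0.4] [0.3, 0.4] 
clock: 23.82
position: [0.4929, -0.1967, 0.1387]
ee_rot: [-0.689, 0.724, -0.001, -0.0]
ft_force: [2.0, -2.8, -2.3]
grip_width: 0.252
t 23.82 [ 0.4929 -0.1967  0.1387] ang 158.3 r 0.0497 F [ 2.  -2.8 -2.3] w 0.252
turn [ 0.1  0.  -0.1] dz -0.07 q [-0.6   0.35  1.07  1.89 -0.35  1.1  -1.02]
[0.2, 0.5] [0.3, 0.5] [0.3, 0.4] [0.4, 0.4] [0.4, 0.3]
```

```bash
python3 -m pendant '[[[0.2,0.5,0],[0,0,0],255]]'
python3 k.py .539 -.215 6 5
python3 -m pendant '[[[0.3,0.5,0],[0,0,0],255]]'
python3 k.py .539 -.215 6 5
```

```text
clock: 23.95
position: [0.4932, -0.1957, 0.1388]
ee_rot: [-0.688, 0.725, -0.003, -0.003]
ft_force: [-4.8, -26.0, -4.7]
grip_width: 0.249
t 23.95 [ 0.4932 -0.1957  0.1388] ang 157.2 r 0.0497 F [ -4.8 -26.   -4.7] w 0.249
turn [ 0.5 -0.1  0.1] dz -0.08 q [-0.61  0.36  1.07  1.89 -0.34  1.1  -1.03]
[0.2, 0.5] [0.3, 0.4] [0.3, 0.4] [0.4, 0.4] [0.4, 0.3] 
clock: 24.08
position: [0.4933, -0.1957, 0.1387]
ee_rot: [-0.686, 0.727, -0.004, -0.007]
ft_force: [-9.3, -21.2, -1.5]
grip_width: 0.247
t 24.07 [ 0.4933 -0.1957  0.1387] ang 157.1 r 0.0496 F [ -9.3 -21.2  -1.5] w 0.247
turn [ 0.8 -0.3  0.4] dz -0.07 q [-0.62  0.36  1.07  1.89 -0.34  1.1  -1.05]
[0.2, 0.5] [0.3, 0.4] [0.3, 0.4] [0.4, 0.4] [0.4, 0.3]
```

Hard stop at 372° of turn (6.5 rad from a start of 0–0.3), with the force jumping to 26 N. I relax, open and lift off.

```bash
python3 -m pendant '[[[0,0,0],[0.5,0,0.2],255],[[0,0,0],[0,0,0],180],[[0,0,0],[0,0,0],110],[[0,0,0],[0,0,0],90],[[0,0,0],[0,0,0],90],[[0,0,0],[0,0,0],90]]'
python3 k.py .539 -.215 6 1
python3 -m pendant '[[[0,0,2],[0,0,0],90],[[0,0,4],[0,0,0],90],[[0,0,5],[0,0,0],90],[[0,0,4],[0,0,0],90],[[0,0,0],[0,0,0],90]]'
python3 k.py .539 -.215 6 1
python3 crank.py c17 wrist scene side
```

```text
clock: 24.82
position: [0.4925, -0.195, 0.1384]
ee_rot: [-0.688, 0.726, 0.001, -0.004]
ft_force: [-0.4, 0.2, 0.7]
grip_width: 0.644
t 24.82 [ 0.4925 -0.195   0.1384] ang 156.7 r 0.0506 F [-0.4  0.2  0.7] w 0.644
turn [ 0.3 -0.4  0.2] dz -0.04 q [-0.61  0.36  1.07  1.88 -0.34  1.11 -1.03]
[0.3, 0.4] 
clock: 25.45
position: [0.4915, -0.1967, 0.298]
ee_rot: [-0.686, 0.727, 0.0, -0.004]
ft_force: [0.2, 0.2, -0.8]
grip_width: 0.647
t 25.45 [ 0.4915 -0.1967  0.298 ] ang 158.9 r 0.0509 F [ 0.2  0.2 -0.8] w 0.647
turn [ 0.3 -0.3  0.4] dz -16.0 q [-0.77  0.16  1.2   1.68 -0.15  1.41 -1.18]
[0.3, 0.4] 
wrist knob top mean [ 0.4926 -0.197   0.1556] circ 492.0 -197.1 10.8 442
wrist knob side median [ 0.5015 -0.1977  0.1367]
wrist bar [[0.5333, -0.1633, 0.09], [0.5532, -0.1098, 0.0931]]
wrist white metal z [0.1002 0.1126 0.1148] ext [[0.5019, -0.2278, 0.1001], [0.5595, -0.145, 0.115]] ((529.0502319335938, -184.12411499023438), (88.98667907714844, 58.99549102783203), 81.7575454711914)
scene knob top mean [ 0.4946 -0.1958  0.1553] circ 493.9 -196.0 10.6 65
scene knob side median [ 0.5022 -0.1918  0.1341]
scene bar [[0.535, -0.142, 0.0886], [0.5562, -0.1084, 0.0942]]
scene white metal z [0.1003 0.1118 0.1149] ext [[0.5, -0.2262, 0.1001], [0.5624, -0.1434, 0.1152]] ((527.306396484375, -183.0602569580078), (87.45379638671875, 67.17023468017578), 81.47283935546875)
side knob top mean [ 0.4866 -0.2011  0.1552] circ 490.2 -198.1 8.8 17
side white metal z [0.1007 0.1113 0.1145] ext [[0.4826, -0.2296, 0.1003], [0.5506, -0.1508, 0.1147]] ((528.5599365234375, -182.85128784179688), (82.63695526123047, 74.33651733398438), 62.75361251831055)
```

View pics/c17_wrist.png

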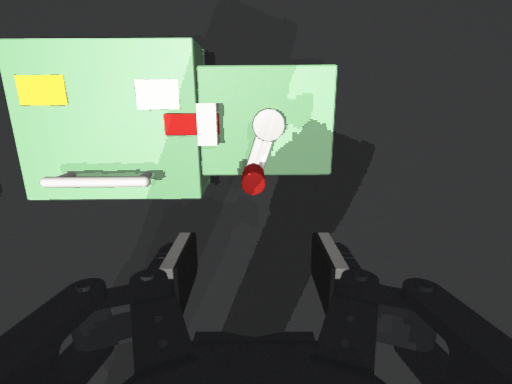

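View pics/c17_scene.png

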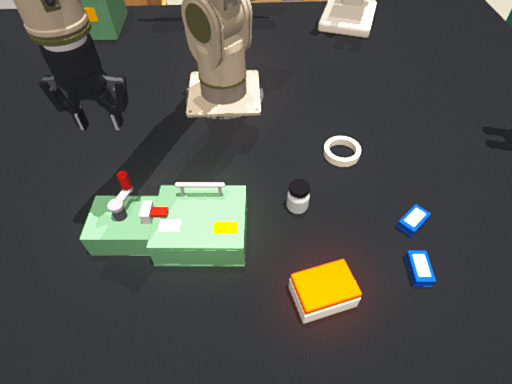

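The wrist and scene views show the red bar out over the lid edge, with its tip at about y −0.109 (about 34 mm travel), and the lid shut. The knob images give 369° of turn, against 371.6° from the TCP at the stop. The crank may have slipped back about 2° on release, so I nudge it to the stop with one open finger.

```bash
python3 -m pendant '[[[0,0,-5],[0.3,-0.3,0.4],90],[[0,0,-5],[0,0,0],90],[[0,0,-3.5],[0,0,0],90],[[0,0,0],[0,0,0],90]]'
python3 d.py .4925 -.197 .139 -92.9
```

```text
clock: 26.1
position: [0.4877, -0.1949, 0.1528]
ee_rot: [-0.689, 0.725, 0.004, -0.004]
ft_force: [0.8, 0.6, 0.8]
grip_width: 0.647
t 26.1 pos [ 0.4877 -0.1949  0.1528] shift [ 0.48 -0.21 -1.38] turn [-0.07 -0.63  0.  ] F [0.8 0.6 0.8] w 0.647 qd 0.035
```

```bash
python3 -m pendant '[[[0.5,0.2,-1.3],[0,-0.6,0],90],[[0,0.6,0],[0,0,0],90],[[0,0.4,0],[0,0,0],90]]'
python3 d.py .4925 -.197 .139 -92.9
python3 -m pendant '[[[0,0.4,0],[0,0,0],90]]'
python3 d.py .4925 -.197 .139 -92.9
```

```text
clock: 26.48
position: [0.4942, -0.1829, 0.1414]
ee_rot: [-0.689, 0.725, -0.001, 0.001]
ft_force: [-0.3, -0.0, -0.1]
grip_width: 0.65
t 26.48 pos [ 0.4942 -0.1829  0.1414] shift [-0.17 -1.41 -0.24] turn [-0.03  0.16  0.04] F [-0.3 -0.  -0.1] w 0.65 qd 0.092
clock: 26.6
position: [0.4945, -0.1792, 0.1421]
ee_rot: [-0.689, 0.725, -0.002, 0.001]
ft_force: [-0.8, -12.6, -6.6]
grip_width: 0.649
t 26.6 pos [ 0.4945 -0.1792  0.1421] shift [-0.2  -1.78 -0.31] turn [0.04 0.22 0.03] F [ -0.8 -12.6  -6.6] w 0.649 qd 0.089
```

```bash
python3 -m pendant '[[[0,0.3,0],[0,0,0],90]]'
python3 d.py .4925 -.197 .139 -92.9
python3 -m pendant '[[[0,0.2,0],[0,0,0],90]]'
python3 d.py .4925 -.197 .139 -92.9
```

```text
clock: 26.72
position: [0.4937, -0.1789, 0.1423]
ee_rot: [-0.688, 0.726, -0.003, -0.0]
ft_force: [0.0, -17.7, -13.3]
grip_width: 0.65
t 26.73 pos [ 0.4937 -0.1789  0.1423] shift [-0.12 -1.81 -0.33] turn [0.28 0.23 0.14] F [  0.  -17.7 -13.3] w 0.65 qd 0.065
clock: 26.85
position: [0.4928, -0.1792, 0.1424]
ee_rot: [-0.687, 0.726, -0.004, -0.001]
ft_force: [-0.8, -10.5, -6.6]
grip_width: 0.649
t 26.85 pos [ 0.4928 -0.1792  0.1424] shift [-0.03 -1.78 -0.34] turn [0.48 0.23 0.27] F [ -0.8 -10.5  -6.6] w 0.649 qd 0.046
```

It holds firm at the stop. I back away without touching, lift well clear and check.

```bash
python3 -m pendant '[[[0,-1.2,0],[0,0,0],90],[[0,-0.4,0],[0,0,0],90],[[0,0,3],[0,0,0],90],[[0,0,5],[0,0,0],90],[[0,0,5],[0,0,0],90],[[0,0,3],[0,0,0],90],[[0,0,0],[0,0,0],90]]'
python3 d.py .4925 -.197 .139 -92.9; python3 crank.py c18 wrist scene side
python3 - <<'E'
from h import *
for n in ("scene","side","wrist"):
    c=cam(n);P=cloud(c);X,Y,Z=P[...,0],P[...,1],P[...,2];h=c["hsv"]
    m=(h[...,0]>50)&(h[...,0]<80)&(h[...,1]>40)&(X>.51)&(X<.62)&(Z>.065)&(Z<.10)&(Y>-.12)&(Y<.045);q=P[m]
    if len(q)>20:print(n,len(q),"lid slope dz/dx",np.polyfit(q[:,0],q[:,2],1).round(4),np.median(q[:,2]).round(4))
c=cam("scene");P=cloud(c);h=c["hsv"]
for nm,(a,b,d,e,z) in dict(can=(.42,.53,.13,.24,.06),tape=(.22,.36,.27,.40,.018),rack=(.6,.8,.12,.33,.05)).items():
    X,Y,Z=P[...,0],P[...,1],P[...,2];m=(X>a)&(X<b)&(Y>d)&(Y<e)&(Z>z)&(Z<.1);print(nm,P[m].mean(0).round(4))
E
```

```text
clock: 27.72
position: [0.4932, -0.1956, 0.3091]
ee_rot: [-0.687, 0.726, -0.004, 0.0]
ft_force: [0.7, 0.8, -0.7]
grip_width: 0.645
t 27.73 pos [ 0.4932 -0.1956  0.3091] shift [ -0.07  -0.14 -17.01] turn [0.34 0.36 0.24] F [ 0.7  0.8 -0.7] w 0.645 qd 0.029
wrist knob top mean [ 0.4927 -0.1967  0.1555] circ 492.5 -196.7 10.7 413
wrist knob side median [ 0.5017 -0.1976  0.1369]
wrist bar [[0.5329, -0.1628, 0.0901], [0.5536, -0.1098, 0.093]]
wrist white metal z [0.1002 0.1126 0.1147] ext [[0.502, -0.2278, 0.1001], [0.5584, -0.145, 0.1149]] ((529.0658569335938, -184.29269409179688), (88.23889923095703, 59.104244232177734), 81.6376724243164)
scene knob top mean [ 0.4945 -0.1954  0.1553] circ 494.2 -196.0 11.6 66
scene knob side median [ 0.5025 -0.1913  0.1334]
scene bar [[0.5352, -0.1423, 0.0882], [0.5566, -0.1082, 0.0941]]
scene white metal z [0.1002 0.1118 0.1151] ext [[0.4998, -0.2256, 0.1001], [0.5594, -0.1441, 0.1154]] ((526.1624145507812, -182.99005126953125), (87.9601058959961, 68.48948669433594), 83.5052719116211)
side knob top mean [ 0.4872 -0.2007  0.1551] circ 491.6 -198.8 9.2 16
side white metal z [0.1009 0.1112 0.1148] ext [[0.4825, -0.2299, 0.1004], [0.5502, -0.1581, 0.1152]] ((527.904052734375, -182.69325256347656), (82.8179702758789, 73.96261596679688), 64.1123275756836)
scene 493 lid slope dz/dx [0.0013 0.0776] 0.0783
wrist 7545 lid slope dz/dx [0.0002 0.0781] 0.0782
can [0.4808 0.189  0.073 ]
tape [0.3045 0.3321 0.0227]
rack [0.7198 0.2148 0.0597]
```

View pics/c18_side.png

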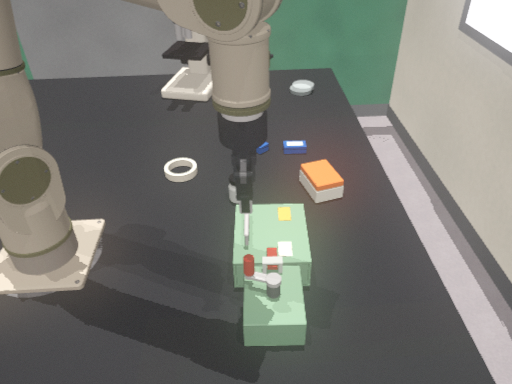

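Knob position is unchanged by the nudge, so it was already at its stop. The side view shows the lid flat and closed, the red bar through the guide at (272,255), and the bystanders in place. The robot is clear, so I hand in.

Run:
```python
from workcell import manip
print(manip.hand_in(), manip.get_obs()["clock"])
```

```text
the job is handed in; nothing more can be done
the job is handed in; nothing more can be done
```

The slide box is in the chamber, the lid is shut, and the crank is wound to its stop with the red bar over the lid. I handed the job in at about 28 s of the 72 s allowed. The hand-in gave no verdict.

- **Slide box:** I set it down with about 8 N of contact, flat and label up. It was about 1 mm from the chamber's centre, with its long side parallel to the hinge. This was measured from the wrist camera before the lid closed.
- **Lid:** I pulled it over by its handle bar and pressed it shut. The top is level at 0.078 m with a slope under 0.002 rad. The last press peaked at 79 N at the wrist; it was made with the fingertips and is under the 120 N limit.
- **Crank:** I turned it clockwise about 370° to a hard stop. The red bar tip is about 34 mm over the lid's edge.
- **Surroundings:** The lens can, tape roll and tip rack look untouched in the last pictures. The gripper was raised clear of everything at the end.

**One disagreement:** the camera gave 369° of crank turn and the arm gave about 372°. I pushed the knob again with an open finger, and it held firm against 18 N without moving. I take the difference as measurement error.

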